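Refill a dip-pot magazine on the meal packing table

ROBOT

A 7-joint arm with a two-finger parallel gripper is mounted at the origin on the work surface. World frame = base frame: x ahead of the robot, y to its left, z up, the work surface at z = 0. Lengths are in m, angles in rad, forces in N, time in s.
With the tool pointing down it reaches from about 0.425 to 0.925 m from the base axis. Payload 6.8 kg.
Tool frame: the origin (TCP) lies midway between the tips of the shut fingers; the grasp point (between the pads) lies 19 mm behind it; z points along the fingers, y is the direction in which the jaws open and shut (so a half turn about z gives the same grasp; the last joint's range is limited). The gripper opens to 85 mm and grips with 20 to 120 N. Pads are 22 mm wide; open, the fingers measure 114 mm over their backs; the gripper's body (76 mm by 85 mm) begins 54 mm behind the grasp point. The pads swing forward as they close: fully open they stand 13 mm farther back than shut.
Start: joints at [-1.309, 0.477, 0.022, 1.555, -0.011, 1.109, -0.083], TCP at [0.244, 0.629, 0.231] pointing down, gripper open.
Joint ranges: [-2.96, 2.96], [-0.34, 2.1], [-1.41, 1.46], [0.24, 2.44], [-1.37, 4.51], [0.17, 1.92], [-2.96, 2.96]. Speed limits (rad/s): [2.39, 2.39, 3.14, 3.14, 3.14, 3.14, 3.14].

INTERFACE

Orientations are given as a unit quaternion [w, x, y, z].
In Python, from station import bot gives the robot as it stands.
- The arm moves only by the shell command python3 -m jog 'ROWS' [FORCE]. ROWS is JSON, a list of rows, each a list of 3 entries, a list of its own where there are three numbers: the shift along the tool's x, y, z in mm, then the turn, a rotation vector about the tool's x, y, z in degrees, then the closure, from -1 (fully open) to 1 (shut). A call has 1 to 12 rows; each row shifts and turns the commanded pose from where the row before left it, along the tool's axes as they then stand; what a row does not reach is not made up. A row lasts 1/8 s, in which the tool goes at most 62.5 mm and 10.7 degrees, less where a joint would pass 70% of its speed; a pose out of reach is approached as far as the arm can. A call is refused whole if a number of a shift passes 62.5 or a number of a turn 10.7, either way. A call with a gripper value outside its range is refused whole. The fingers move at their own pace and stop on an object; FORCE is the grip in N (left out, the last holds). Time passes only in rows, so rows that do not move let the fingers close. It gives the time, the measured TCP pose, the force and the opening at its end, in the units of the state.
- bot.get_obs(): the state, without advancing time (a new reading comes with each control period).
- bot.read_camera(name): name is "scene" or "top"; returns (picture, depth): 480x640x3 uint8, red, green, blue; 480x640 float32, m along the optical axis (not along the pixel's ray), 0 where there is no reading.
- bot.camera_info(name): a dict with "fx", "fy", "cx", "cy" (pixels), "world_from_camera" (4x4, takes a point from camera to world coordinates). Camera axes: x right, y up, looking along -z (the intrinsics and any distortion apply to the point x, -y, -z); pixel columns grow to the right and rows downward; lengths in m; the calibration is good to about 2 mm. A picture is of the moment at which its call begins. camera_info takes no time and is no camera call.
- bot.hand_in(): hands the job in, once; it reports no verdict.
Trained networks look in the newest picture that a camera, given by its name, has taken for a name from the list of things; names that differ only in an ending like _2 or _b are one class to them, and where a whole thing is asked for, a point or a joint stands for the part that bears it (a point fixed in the world has none). Each returns a list of dicts, best first, with "score" (0 to 1); they miss things now and then, are a little off and sometimes report something else, mostly with a low value. They report only what shows in the picture. A call takes as long as a camera call.
- bot.find_in(camera, thing): "xy" ([column, row] as shares, 0 to 1, of the picture: columns of its width, rows of its height, amid what is visible of it).
- bot.cut_out(camera, thing): "pixels" (480x640 bool, what is visible of it) and "xy" ([column, row] as shares, 0 to 1, of the picture: columns of its width, rows of its height, amid what is visible of it).
- bot.landmark_of(camera, thing): "xy" ([column, row] as shares, 0 to 1, of the picture: columns of its width, rows of its height: a listed point, or the origin of a listed thing).
The state is a dict: "t": time; "q": joint angles; "joint_vel": joint speeds; "joint_torque": joint torques, N m; "eef_pos": TCP position; "tool_rot": TCP orientation; "contact_force": force on the tool from outside, world axes, zero at the start; "torque": the same for the moment, N m; "gripper_width": opening from 0.0 (shut) to 1.0 (fully open).
Only numpy, scipy, OpenCV 4.12 (cv2) and the standard library are available. Lean on these libraries where they do the work, as an engineer would, in place of code of your own. Each camera call takes 0.05 s, during which the arm holds its last target.

TASK

Refill the dip-pot magazine: roll its thumbwheel to bring the keeper bar fully back (never push the bar itself), and park the sprung follower at the back by its knob in the notch behind the rail. Then stand every dip pot from the table upright in the track in front of the follower, and only when all are in, push the knob back in line so that the follower closes on the row, and finally roll the wheel the other way until the bar lies along the middle of the pots' lids. Leave everything else on the table where it stands.

Things in the scene. Friction and masses are not known exactly. Their poses are not given: they have to be found in the camera images.
- track (a point): middle of the magazine's track floor, 4 mm above the table. The magazine is fixed, 245 by 320 mm; place and yaw vary. y runs along the track from front stop (inner face y = -135 mm) to rear; x points away from the robot to the white wheel housing; z up. Track 43 mm wide, side walls 10 mm high, rear part ends at y = 145 mm. The pots stand in one row between front stop and follower plate
- follower (a joint): slide of the sprung follower along the track, m: the plate's front face is at track y = -125 mm + this value; 0 = home, near the front stop, 0.235 = fully back. A spring (3 N at home, 5 N at the back) always drives it home, damped, at about 0.1 m/s
- latch (a joint): slide of the follower's pull knob towards track -x (to the robot), m: 0 = in line, 0.014 = fully out. Its steel tongue runs along the aluminium rail and can go out only behind the rail's end (follower above 0.219); let go there, the rail's end holds the follower parked at 0.218. Friction of 0.6 N keeps it where it is left; pushed back in line (0) it frees the follower to close
- pull_knob (a point): centre of the black pull knob's head, an upright cylinder 18 mm across, 22 mm tall (top 58 mm above the track floor) on a 10 mm stem, on the robot's side of the track; things near it are under 24 mm high, but for the follower plate (34 mm). It stands at track x = -45 mm - latch, y = -121 mm + follower
- notch (a point): where the pull knob's centre stands, within a few mm, when parked: tongue behind the end of the rail
- keeper (a joint): position of the keeper bar across the track, m: the bar's centre line is at track x = -12 mm + this value; 0.012 = along the middle of the pots' lids, 0.080 = fully back against its stop, clear of the track
- keeper_bar: the keeper bar, white-painted steel, 12 mm wide and 250 mm long along the track, on two arms that slide out of the housing; its top is 43 mm above the track floor and it passes 4 mm above the lids of standing pots. Fully back, its near edge is 62 mm from the middle of the track; over the track it is in the way of loading. It is not to be pushed by hand
- bar_mid (a point): middle of the keeper bar
- thumbwheel (a joint): angle of the thumbwheel, rad, 0 to 5.7, geared to the keeper bar at 14 mm a radian; it stays where it is left (tangential friction about 1.3 N at the rim)
- wheel_top (a point): highest point of the black ridged thumbwheel, 48 mm across, 14 mm wide, axle along track y; only its top 9 mm shows through the white housing (88 by 260 mm, top 54 mm above the track floor). A fingertip pressed on it with 3 to 8 N and drawn to track +x rolls the bar to +x (back), drawn to -x brings it to -x: about 0.6 mm of bar per mm of rim, so several strokes are needed
- pot1_mid (a point): a round lidded dip pot of kraft board, 40 mm across and 34 mm tall, 60 g; its centre, half-way up; z is its own upright axis. Some pots may be absent
- pot2_mid (a point): a round lidded dip pot of kraft board, 40 mm across and 34 mm tall, 60 g; its centre, half-way up; z is its own upright axis. Some pots may be absent
- pot3_mid (a point): a round lidded dip pot of kraft board, 40 mm across and 34 mm tall, 60 g; its centre, half-way up; z is its own upright axis. Some pots may be absent
- pot4_mid (a point): a round lidded dip pot of kraft board, 40 mm across and 34 mm tall, 60 g; its centre, half-way up; z is its own upright axis. Some pots may be absent
- pot5_mid (a point): a round lidded dip pot of kraft board, 40 mm across and 34 mm tall, 60 g; its centre, half-way up; z is its own upright axis. Some pots may be absent
- shaker: a steel shaker, 40 mm across, 62 mm tall; a bystander to leave where it is; origin under its foot
- spice_jar: a glass spice jar, 42 mm across, 65 mm tall; a bystander to leave where it is; origin under its foot
- paper_cup: an empty paper cup, 48 mm across, 50 mm tall; a bystander to leave where it is; origin under its foot
- serving_spoon: a steel serving spoon, 240 mm long, lying to the left; a bystander to leave where it is; origin under its middle

How it is judged:
By the outcome, as a careful person would: the job done as asked, in the order asked, and still so for the second after the job is handed in, with the robot touching nothing.
Of pot1, pot2, pot3, pot4, pot5 only 3 to 5 are there at a start; the rules pass over those that are not, and their reading is None.
At some moment in a run one of pot1, pot2, pot3, pot4, pot5 may be knocked a few centimetres aside while the robot is not near it.
Once in a run the grip may slacken for a moment while it holds something.
It also fails if it takes over 210 s, if anything falls off the work surface, if the arm or the gripper's body presses on something with over 40 N, if the wrist force passes 120 N, or if a joint passes its speed limit or range.

## Working session

There is one attempt and no reset: what is moved stays moved. The work goes in short steps, Python scripts to look and compute and a shell command to move; the robot and the scene stay as the last step left them, time stands still between calls to the robot, and variables do not carry over. Pictures are saved under pics/ and viewed, and the job is handed in when it is done.

```bash
ls; mkdir -p pics
python3 - <<'E'
from station import bot
import cv2,numpy as np
o=bot.get_obs();print(o)
for n in("scene","top"):
    p,d=bot.read_camera(n);cv2.imwrite(f"pics/{n}0.png",p[:,:,::-1]);print(n,bot.camera_info(n))
E
```

```text
pics
{'t': 0.0, 'q': array([-1.30910267,  0.47780329,  0.02234775,  1.55641229, -0.01149916,
        1.10926099, -0.0831009 ]), 'joint_vel': array([ 0.0021033 , -0.00037546,  0.00065904, -0.0003945 , -0.00045539,
        0.00041671,  0.00086318]), 'joint_torque': array([ 6.30623617e-05, -5.96450043e+01,  1.60799470e+00, -2.81205654e+01,
        1.23850303e-02,  9.54504241e-03,  9.36884021e-06]), 'eef_pos': array([0.24377447, 0.62884373, 0.23034024]), 'tool_rot': array([-9.49009689e-05,  1.83837997e-01,  9.82956164e-01, -8.72664519e-04]), 'contact_force': array([0.4281713 , 0.13226738, 0.73985907]), 'torque': array([0.03813354, 0.04686722, 0.00265678]), 'gripper_width': 0.9992016360315238}
scene {'fx': 554.8815162230441, 'fy': 554.8815162230441, 'cx': 321.24171821250786, 'cy': 245.98992871041673, 'world_from_camera': array([[ 2.31788389e-01, -6.42499675e-01,  7.30389150e-01,
         1.33116627e+00],
       [ 9.72766038e-01,  1.52617985e-01, -1.74453394e-01,
        -2.26923754e-01],
       [ 6.15728664e-04,  7.50934031e-01,  6.60376940e-01,
         7.73412719e-01],
       [ 0.00000000e+00,  0.00000000e+00,  0.00000000e+00,
         1.00000000e+00]])}
top {'fx': 575.5725391782333, 'fy': 575.5725391782333, 'cx': 312.5322492840311, 'cy': 242.40289775281056, 'world_from_camera': array([[-0.01047181,  0.993702  , -0.11156468,  0.35904509],
       [-0.99991469, -0.01127728, -0.00659111, -0.04101489],
       [-0.00780775,  0.11148614,  0.99373532,  1.38623999],
       [ 0.        ,  0.        ,  0.        ,  1.        ]])}
```

View pics/scene0.png

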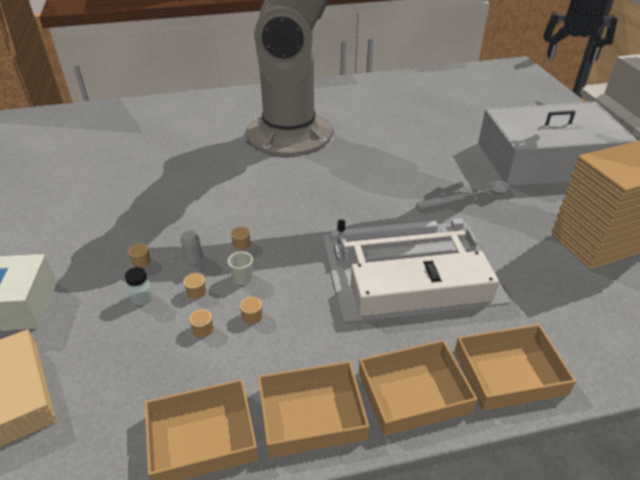

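View pics/top0.png

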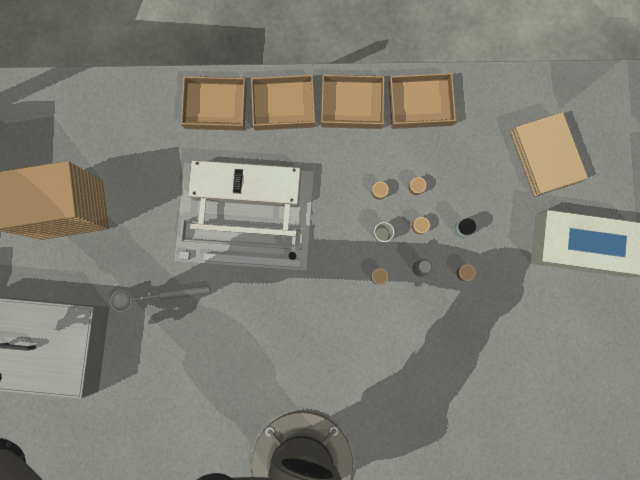

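```bash
cat > h.py <<'E'
from station import bot
import cv2,numpy as np
from scipy.spatial.transform import Rotation as R
def ray(cam,u,v):
    c=bot.camera_info(cam);T=c["world_from_camera"]
    d=np.array([(u-c["cx"])/c["fx"],-(v-c["cy"])/c["fy"],-1.]);return T[:3,3],T[:3,:3]@d
def onz(cam,u,v,z):
    o,d=ray(cam,u,v);return o+d*(z-o[2])/d[2]
def dep(cam,u,v,D):
    o,d=ray(cam,u,v);return o+d*D
def proj(cam,p):
    c=bot.camera_info(cam);T=c["world_from_camera"];q=T[:3,:3].T@(np.asarray(p)-T[:3,3])
    return c["cx"]+c["fx"]*q[0]/-q[2], c["cy"]-c["fy"]*q[1]/-q[2]
def tool():
    o=bot.get_obs();w=o["tool_rot"];return o["eef_pos"],R.from_quat([w[1],w[2],w[3],w[0]]),o
def marks(cam,thing,z,fn="landmark_of",n=6):
    for r in getattr(bot,fn)(cam,thing)[:n]:
        u,v=r["xy"][0]*640,r["xy"][1]*480
        print(cam,thing,round(r["score"],2),np.round([u,v],1),np.round(onz(cam,u,v,z)*1000,1))
E
python3 - <<'E'
from h import *
for cam in("top","scene"):
    bot.read_camera(cam)
    for t,z in(("track",.004),("pull_knob",.051),("notch",.051),("bar_mid",.047),("wheel_top",.067),("pot1_mid",.017),("shaker",0),("spice_jar",0),("paper_cup",0)): marks(cam,t,z)
E
```

```text
top track 0.61 [245.8 234.8] [534.6 129.6   4. ]
top pull_knob 0.48 [378.4 276.3] [ 428.2 -183.9   51. ]
top pull_knob 0.47 [291.7 256.4] [476.7  16.7  51. ]
top notch 0.59 [195.3 252.5] [488.4 241.6  51. ]
top bar_mid 0.93 [244.8 229.5] [541.7 126.7  47. ]
top wheel_top 0.73 [239.2 179.9] [656.1 137.7  67. ]
top pot1_mid 0.77 [422.  223.5] [ 555.4 -295.1   17. ]
top shaker 0.79 [418.  269.9] [ 445.2 -285.     0. ]
top spice_jar 0.75 [465.2 228.9] [ 543.4 -402.4    0. ]
top paper_cup 0.78 [379.9 234.4] [ 532.4 -195.4    0. ]
top paper_cup 0.64 [246.3 235.6] [533.2 128.9   0. ]
scene track 0.59 [403.  251.8] [537.2 137.2   4. ]
scene track 0.42 [439.2 210.2] [422.5 265.    4. ]
scene pull_knob 0.53 [345.2 228.2] [489.9  24.4  51. ]
scene notch 0.93 [441.  210.2] [478.9 238.7  51. ]
scene bar_mid 0.57 [408.1 237.5] [543.  141.6  47. ]
scene wheel_top 0.55 [433.1 266.3] [653.1 147.9  67. ]
scene pot1_mid 0.87 [196.8 287.2] [ 555.3 -285.    17. ]
scene pot1_mid 0.36 [142.3 297.2] [ 558.2 -385.9   17. ]
scene shaker 0.79 [193.6 257.5] [ 450. -287.    0.]
scene spice_jar 0.76 [142.2 296.7] [ 539.4 -389.6    0. ]
scene paper_cup 0.62 [244.3 276.5] [ 529.6 -192.6    0. ]
```

Run:
```python
from h import *
p,d=bot.read_camera("top")
im=cv2.resize(p[150:280,165:325],None,fx=5,fy=4.6,interpolation=cv2.INTER_CUBIC);cv2.imwrite("pics/topc.png",im[:,:,::-1])
im=cv2.resize(p[150:300,340:500],None,fx=5,fy=4,interpolation=cv2.INTER_CUBIC);cv2.imwrite("pics/topp.png",im[:,:,::-1])
# depth heights of pots tops
```

```text
(no output)
```

View pics/topc.png

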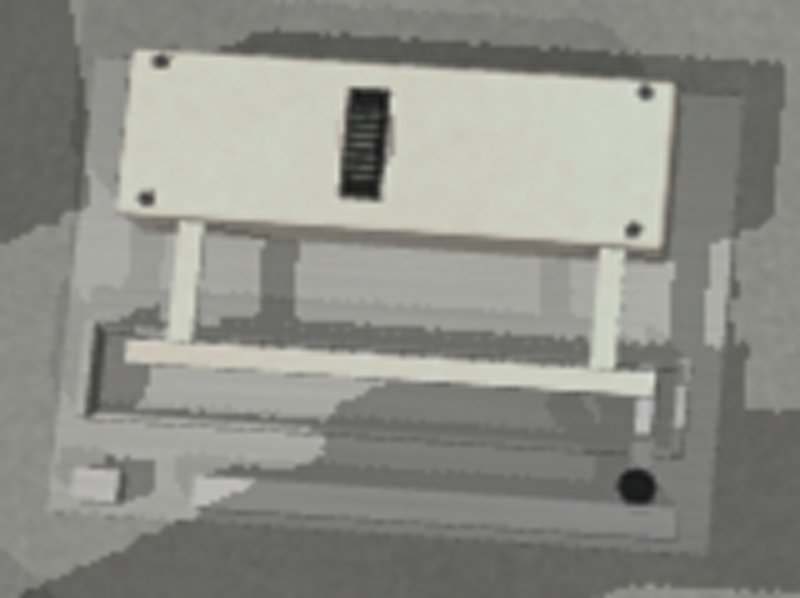

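View pics/topp.png

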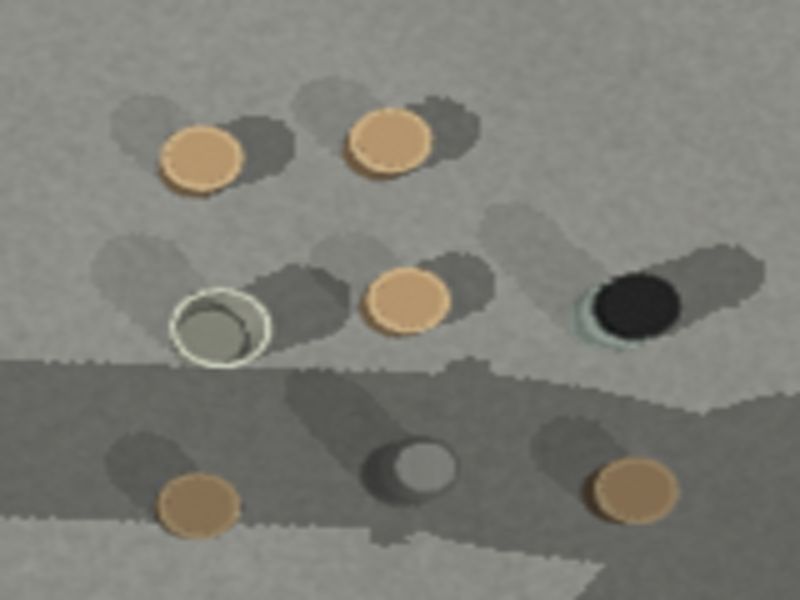

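Run:
```python
from h import *
p,d=bot.read_camera("top")
c=bot.camera_info("top");T=c["world_from_camera"]
v,u=np.mgrid[0:480,0:640]
P=np.stack([(u-c["cx"])/c["fx"],-(v-c["cy"])/c["fy"],-np.ones_like(u,float)],-1)@T[:3,:3].T
W=T[:3,3]+P*d[...,None]
np.save("W0.npy",W)
reg=W[150:280,165:325]
Z=reg[...,2]
def rect(m):
    n,l,s,ce=cv2.connectedComponentsWithStats(m.astype(np.uint8));k=1+np.argmax(s[1:,4]);pts=reg[l==k][:,:2].astype(np.float32)*1000
    r=cv2.minAreaRect(pts);print(s[k,4],r, pts.mean(0)); return r
print("housing");r=rect((Z>.05)&(Z<.063))
print("table z",np.median(W[300:350,300:400,2]), 'hous z',np.median(Z[(Z>.05)&(Z<.063)]))
print("bar");rect((Z>.042)&(Z<.0498))
m=(reg[...,1]<.06)&(reg[...,0]<.51)&(Z>.045);q=reg[m];print("knob",q.mean(0)*1000,len(q),q[:,2].max())
m=(Z>.061);q=reg[m];print("wheel",q.mean(0)*1000,len(q),q[:,2].max(),np.ptp(q[:,0]),np.ptp(q[:,1]))
# pots
m=((W[...,2]>.028)&(W[...,2]<.04)&(W[...,1]<-.1)&(W[...,1]>-.5)).astype(np.uint8)
m[:, :340]=0
n,l,s,ce=cv2.connectedComponentsWithStats(m)
for k in range(1,n):
    if s[k,4]>60: 
        q=W[l==k]; (x,y),rr=cv2.minEnclosingCircle(q[:,:2].astype(np.float32));print("pot",s[k,4],ce[k],q.mean(0)*1000,x,y,rr)
Zi=np.clip(Z*4000,0,255).astype(np.uint8)
cv2.imwrite("pics/z.png",cv2.applyColorMap(cv2.resize(Zi,None,fx=5,fy=4.6,interpolation=0),cv2.COLORMAP_JET))
```

```text
housing
3885 ((653.1642456054688, 128.34280395507812), (260.4101867675781, 92.49663543701172), 85.08576965332031) [653.5384  126.83393]
table z -0.0009254807194658543 hous z 0.056522273206763174
bar
708 ((573.3836669921875, 129.86097717285156), (249.01611328125, 76.50638580322266), 84.95745086669922) [554.6631  132.25815]
knob [399.07543994 -21.86526399 941.117072  ] 140 1.3862399878138523
wheel [577.58825329  82.67526287 366.69798226] 405 1.3862399878138523 0.3449459427971985 0.2968789859810539
pot 172 [419.33139535  76.4127907 ] [ 915.20101648 -296.7727166    34.39914835] 0.9059770703315735 -0.2998635470867157 0.07617925107479095
pot 176 [370.19318182  85.99431818] [ 892.61635479 -176.42763269   34.55197571] 0.8651877641677856 -0.1540679931640625 0.0752919465303421
pot 201 [437.29353234 113.55223881] [ 821.25509365 -337.32884226   34.33540418] 0.8494200706481934 -0.31004196405410767 0.083032988011837
pot 96 [361.13541667 123.03125   ] [ 799.75342474 -152.57158026   34.94492919] 0.7993863224983215 -0.1521981954574585 0.05097616836428642
pot 208 [417.58173077 184.80288462] [ 646.67122454 -284.53063085   32.72455261] 0.6475000977516174 -0.2851513624191284 0.020257484167814255
pot 201 [379.73134328 189.25373134] [ 636.92964915 -193.89643868   32.8330528 ] 0.6373178958892822 -0.19454212486743927 0.020327836275100708
pot 203 [421.12807882 224.68472906] [ 550.34113743 -289.93989226   32.84212839] 0.5508296489715576 -0.2904885709285736 0.020056840032339096
pot 215 [466.77674419 272.05116279] [ 436.83999405 -393.37088522   33.00434947] 0.43618714809417725 -0.39353445172309875 0.020274190232157707
pot 208 [379.25       276.10576923] [ 429.57963922 -187.91267352   32.65584362] 0.429769366979599 -0.18832170963287354 0.01986347697675228
```

View pics/z.png

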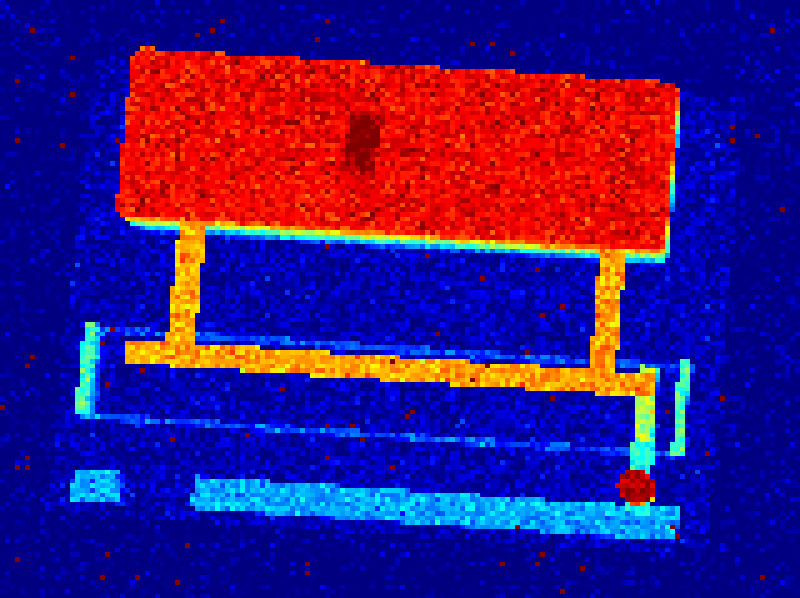

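Run:
```python
from h import *
W=np.load("W0.npy");p,d=bot.read_camera("top")
c=bot.camera_info("top");T=c["world_from_camera"]
v,u=np.mgrid[0:480,0:640]
P=np.stack([(u-c["cx"])/c["fx"],-(v-c["cy"])/c["fy"],-np.ones_like(u,float)],-1)@T[:3,:3].T
W=T[:3,3]+P*d[...,None]
H=cv2.medianBlur(W[...,2].astype(np.float32),3)
def at(z):return T[:3,3]+P*((z-T[2,3])/P[...,2])[...,None]
box=np.zeros((480,640),bool);box[150:280,165:325]=1
a=np.radians(-4.95)
Rt=np.array([[np.cos(a),-np.sin(a)],[np.sin(a),np.cos(a)]])
def show(n,lo,hi,z,sub=None):
    q=at(z)[...,:2]*1000
    m=box&(H>lo)&(H<hi)
    if sub is not None:m&=sub(q@Rt)
    l=cv2.connectedComponents(m.astype(np.uint8))[1];k=np.argmax(np.bincount(l[m]));t=q[l==k]@Rt  # = R^T q
    # fit yaw
    C=np.cov((q[l==k]).T);w,V=np.linalg.eigh(C);e=V[:,1]*np.sign(V[1,1])
    print(n,k and (l==k).sum(),"min",np.percentile(t,1,0).round(1),"max",np.percentile(t,99,0).round(1),"mean",t.mean(0).round(1),"yaw",np.degrees(np.arctan2(-e[0],e[1])).round(2))
show("housing",.0535,.07,.058)
show("wheel",.0605,.08,.066)
show("bar+arms",.040,.0495,.047,lambda t:t[...,0]>500)
for n in range(3):pass
# bar only: rows
q=at(.047)[...,:2]*1000;t=q@Rt;m=box&(H>.04)&(H<.0495)&(t[...,0]>470)
hx=np.histogram(t[m][:,0],bins=np.arange(480,640,2));print(list(zip(hx[1][:-1],hx[0])))
q=at(.062)[...,:2]*1000;t=q@Rt;m=box&(H>.053)&(t[...,0]<520)&(H<.08);print("knob",t[m].mean(0),q[m].mean(0),m.sum(),np.ptp(t[m],axis=0))
q=at(.028)[...,:2]*1000;t=q@Rt;m=box&(H>.012)&(H<.028)&(t[...,0]<500)
for lo,hi in((0,60),(60,400)):pass
q=at(.024)[...,:2]*1000;t=q@Rt;m=box&(H>.014)&(H<.028)&(t[...,0]<490)
l,lab,s,ce=cv2.connectedComponentsWithStats(m.astype(np.uint8))
for k in range(1,l):
    if s[k,4]>25:tt=t[lab==k];print("low",s[k,4],tt.min(0).round(1),tt.max(0).round(1),H[lab==k].mean())
q=at(.038)[...,:2]*1000;t=q@Rt;m=box&(H>.022)&(H<.042)&(t[...,0]>480)
l,lab,s,ce=cv2.connectedComponentsWithStats(m.astype(np.uint8))
for k in range(1,l):
    if s[k,4]>12:tt=t[lab==k];print("mid",s[k,4],tt.min(0).round(1),tt.max(0).round(1),H[lab==k].mean())
q=at(.014)[...,:2]*1000;t=q@Rt;m=box&(H>.0085)&(H<.022)&(t[...,0]>480)&(t[...,0]<580)
h=np.histogram(t[m][:,0],bins=np.arange(484,580,2));print(list(zip(h[1][:-1],h[0])))
```

```text
housing 3904 min [598.1  57.8] max [682.6 309.3] mean [640.3 182.8] yaw -4.73
wheel 72 min [624.9 191.7] max [653.5 206. ] mean [639.1 198.4] yaw 84.17
bar+arms 845 min [522.4  57.3] max [597.1 298.1] mean [542.1 179. ] yaw -5.01
[(np.int64(480), np.int64(0)), (np.int64(482), np.int64(0)), (np.int64(484), np.int64(0)), (np.int64(486), np.int64(0)), (np.int64(488), np.int64(0)), (np.int64(490), np.int64(0)), (np.int64(492), np.int64(0)), (np.int64(494), np.int64(0)), (np.int64(496), np.int64(0)), (np.int64(498), np.int64(0)), (np.int64(500), np.int64(0)), (np.int64(502), np.int64(0)), (np.int64(504), np.int64(0)), (np.int64(506), np.int64(0)), (np.int64(508), np.int64(0)), (np.int64(510), np.int64(0)), (np.int64(512), np.int64(0)), (np.int64(514), np.int64(0)), (np.int64(516), np.int64(0)), (np.int64(518), np.int64(0)), (np.int64(520), np.int64(0)), (np.int64(522), np.int64(79)), (np.int64(524), np.int64(90)), (np.int64(526), np.int64(89)), (np.int64(528), np.int64(89)), (np.int64(530), np.int64(90)), (np.int64(532), np.int64(89)), (np.int64(534), np.int64(27)), (np.int64(536), np.int
[... 2704 characters left out ...]
4(1)), (np.int64(532), np.int64(2)), (np.int64(534), np.int64(2)), (np.int64(536), np.int64(3)), (np.int64(538), np.int64(44)), (np.int64(540), np.int64(74)), (np.int64(542), np.int64(41)), (np.int64(544), np.int64(35)), (np.int64(546), np.int64(5)), (np.int64(548), np.int64(1)), (np.int64(550), np.int64(0)), (np.int64(552), np.int64(0)), (np.int64(554), np.int64(0)), (np.int64(556), np.int64(0)), (np.int64(558), np.int64(0)), (np.int64(560), np.int64(1)), (np.int64(562), np.int64(0)), (np.int64(564), np.int64(0)), (np.int64(566), np.int64(0)), (np.int64(568), np.int64(0)), (np.int64(570), np.int64(0)), (np.int64(572), np.int64(0)), (np.int64(574), np.int64(0)), (np.int64(576), np.int64(0))]
```

```bash
cat >> h.py <<'E'
A=np.radians(-4.95);RT=np.array([[np.cos(A),-np.sin(A)],[np.sin(A),np.cos(A)]])
O=np.array([532.9,132.8])
def w2t(p): p=np.asarray(p)*1000; return np.r_[(p[:2]-O)@RT,p[2]]
def t2w(t): return np.r_[RT@np.asarray(t[:2])+O,t[2]]/1000
RI=np.column_stack([[-np.sin(A),np.cos(A),0],[np.cos(A),np.sin(A),0],[0,0,-1]])
def st(goal=None):
    p,r,o=tool();t=w2t(p)
    e=(r.inv()*R.from_matrix(RI)).as_rotvec(degrees=True)
    f=o["contact_force"];ft=f[:2]@RT
    print("t",round(o["t"],2),"track xyz",t.round(1),"turn needed",e.round(2),"F(track)",np.round([*ft,f[2]],1),"w",round(o["gripper_width"],3),"q",o["q"].round(2))
    if goal is not None:
        print("shift",(r.inv().apply(t2w(goal)-p)*1000).round(1), "turn",e.round(1))
def topview():
    p,d=bot.read_camera("top");c=bot.camera_info("top");T=c["world_from_camera"]
    v,u=np.mgrid[0:480,0:640]
    P=np.stack([(u-c["cx"])/c["fx"],-(v-c["cy"])/c["fy"],-np.ones_like(u,float)],-1)@T[:3,:3].T
    W=T[:3,3]+P*d[...,None];H=cv2.medianBlur(W[...,2].astype(np.float32),3)
    at=lambda z:(T[:3,3]+P*((z-T[2,3])/P[...,2])[...,None])[...,:2]*1000
    return p,H,at
def mag():
    p,H,at=topview()
    t=(at(.047)-O)@RT;m=(H>.038)&(H<.0515)&(abs(t[...,1])<135)&(t[...,0]>-30)&(t[...,0]<90)
    h,b=np.histogram(t[m][:,0],bins=np.arange(-30,92,2));k=h>45
    print("bar rows x",b[:-1][k], "centre~",(b[:-1][k]*h[k]).sum()/max(1,h[k].sum())+1)
    t=(at(.062)-O)@RT;m=(H>.053)&(H<.075)&(t[...,0]<-25)&(t[...,0]>-80)&(abs(t[...,1])<150)
    print("knob",t[m].mean(0) if m.any() else None,m.sum())
    return p
def pots(z=.034,save=None):
    p,H,at=topview();q=at(z);m=((H>.026)&(H<.042)).astype(np.uint8);q0=q
    m&=((q[...,0]>330)&(q[...,0]<730)&(q[...,1]<400)&(q[...,1]>-550)).astype(np.uint8)
    n,l,s,ce=cv2.connectedComponentsWithStats(m)
    for k in range(1,n):
        if 100<s[k,4]<400:
            x=q[l==k];c=(x.min(0)+x.max(0))/2
            print("blob",s[k,4],"px",ce[k].round(),"world",x.mean(0).round(1),"mid",c.round(1),"size",np.ptp(x,axis=0).round(1),"track",((x.mean(0)-O)@RT).round(1))
    if save: cv2.imwrite(save,p[:,:,::-1])
    return p
E
python3 -m jog '[[[0,0,0],[0,0,10.5],1],[[0,0,0],[0,0,10.5],1],[[0,0,0],[0,0,10.5],1],[[0,0,0],[0,0,10.5],1],[[0,0,0],[0,0,10.5],1],[[0,0,0],[0,0,10.5],1],[[0,0,0],[0,0,10.5],1],[[0,0,0],[0,0,0],1]]'
python3 - <<'E'
from h import *
st([120.5,20,110]); pots(); mag()
E
```

```text
t: 2.25
eef_pos: [0.2437, 0.6295, 0.2313]
tool_rot: [0.0, 0.735, 0.678, 0.0]
contact_force: [0.6, -0.8, 0.1]
gripper_width: 0.001
t 2.25 track xyz [-330.9  469.9  231.3] turn needed [0.01 0.01 0.37] F(track) [ 0.7 -0.8  0.1] w 0.001 q [-1.51  0.49  0.3   1.57 -0.16  1.11 -1.24]
shift [-452.8  448.5  121.4] turn [0.  0.  0.4]
blob 212 px [418. 185.] world [ 646.7 -284.4] mid [ 646.  -284.2] size [38.9 36.2] track [ 149.3 -405.8]
blob 216 px [380. 189.] world [ 636.9 -194.3] mid [ 637.3 -194.4] size [38.9 38.3] track [ 131.9 -316.9]
blob 216 px [421. 225.] world [ 550.4 -289.7] mid [ 550.6 -289.4] size [36.  38.1] track [  53.8 -419.4]
blob 228 px [467. 272.] world [ 436.6 -392.8] mid [ 436.9 -392.5] size [37.6 39.9] track [ -50.5 -531.9]
blob 225 px [379. 276.] world [ 429.5 -187.7] mid [ 429.8 -187.2] size [37.7 37.7] track [ -75.4 -328.3]
bar rows x [ 2  4  6  8 10 12 14 76] centre~ 16.81990521327014
knob [ -43.89537279 -121.26183163] 43
```

```bash
python3 -m jog '[[[-45,44,0],[0,0,0.4],1],[[-45,44,0],[0,0,0],1],[[-45,44,0],[0,0,0],1],[[-45,44,0],[0,0,0],1],[[-45,44,0],[0,0,0],1],[[-45,44,0],[0,0,0],1],[[-45,44,0],[0,0,0],1],[[-45,44,20],[0,0,0],1],[[-45,44,40],[0,0,0],1],[[-47,41,60],[0,0,0],1],[[0,0,0],[0,0,0],1]]'
python3 - <<'E'
from h import *
st([109.5,20,80]);marks("top","wheel_top",.067)
E
```

```text
t: 3.72
eef_pos: [0.6185, 0.1615, 0.132]
tool_rot: [0.0, 0.739, 0.673, -0.003]
contact_force: [-1.6, 0.2, -0.4]
gripper_width: -0.0
t 3.73 track xyz [ 82.8  36.  132. ] turn needed [-0.25  0.29 -0.38] F(track) [-1.6  0.  -0.4] w -0.0 q [-0.66  0.55  0.42  1.75 -0.27  0.9  -0.21]
shift [-15.6  27.1  52. ] turn [-0.2  0.3 -0.4]
top wheel_top 0.63 [238.6 180. ] [655.9 139.   67. ]
```

```bash
python3 -m jog '[[[-8,14,25],[0,0,0],1],[[-8,13,22],[0,0,0],1],[[0,0,0],[0,0,0],1],[[0,0,0],[0,0,0],1]]'
python3 - <<'E'
from h import *
st([109.5,20,67])
p,d=bot.read_camera("scene");cv2.imwrite("pics/s1.png",cv2.resize(p[180:330,300:520],None,fx=3.6,fy=3.6,interpolation=cv2.INTER_CUBIC)[:,:,::-1])
E
```

```text
t: 4.28
eef_pos: [0.6444, 0.1509, 0.0899]
tool_rot: [-0.0, 0.737, 0.676, 0.001]
contact_force: [0.7, -0.4, 0.4]
gripper_width: -0.002
t 4.28 track xyz [109.5  27.6  89.9] turn needed [ 0.06 -0.09 -0.01] F(track) [ 0.7 -0.3  0.4] w -0.002 q [-0.6   0.64  0.39  1.72 -0.31  0.84 -0.15]
shift [-7.7 -0.  22.8] turn [ 0.1 -0.1 -0. ]
```

View pics/s1.png

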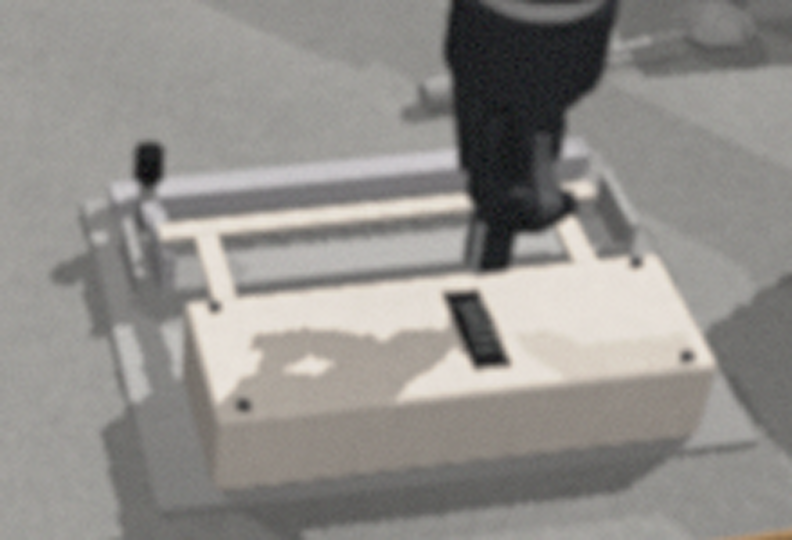

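```bash
python3 -m jog '[[[-7.6,5,10],[0,0,0],1],[[0,0,8],[0,0,0],1],[[0,0,2],[0,0,0],1],[[0,0,0],[0,0,0],1]]'
python3 - <<'E'
from h import *
st()
E
```

```text
t: 4.82
eef_pos: [0.6483, 0.1414, 0.0682]
tool_rot: [-0.0, 0.738, 0.675, -0.0]
contact_force: [0.4, 0.1, 0.4]
gripper_width: 0.001
t 4.83 track xyz [114.2  18.5  68.2] turn needed [-0.04  0.01 -0.13] F(track) [0.4 0.1 0.4] w 0.001 q [-0.57  0.67  0.38  1.73 -0.32  0.81 -0.13]
```

```bash
python3 -m jog '[[[1,0,1],[0,0,0],1],[[0,0,1],[0,0,0],1],[[0,0,0],[0,0,0],1],[[0,0,0],[0,0,0],1]]'; python3 -c "
from h import *
st()"
```

```text
t: 5.32
eef_pos: [0.6489, 0.1426, 0.067]
tool_rot: [0.0, 0.738, 0.675, 0.0]
contact_force: [-1.2, 0.5, 4.3]
gripper_width: 0.001
t 5.33 track xyz [114.7  19.7  67. ] turn needed [ 0.03 -0.04 -0.13] F(track) [-1.3  0.4  4.3] w 0.001 q [-0.57  0.67  0.38  1.72 -0.32  0.81 -0.13]
```

```bash
python3 -m jog '[[[0,2,0.2],[0,0,0],1],[[0,2,0],[0,0,0],1],[[0,2,0],[0,0,0],1],[[0,2,0],[0,0,0],1],[[0,2,0],[0,0,0],1],[[0,2,0],[0,0,0],1],[[0,0,0],[0,0,0],1]]'; python3 -c "
from h import *
st();mag()"
```

```text
t: 6.2
eef_pos: [0.6614, 0.1415, 0.067]
tool_rot: [0.0, 0.738, 0.675, 0.001]
contact_force: [-0.5, 1.2, 5.2]
gripper_width: 0.0
t 6.2 track xyz [127.2  19.8  67. ] turn needed [ 0.08 -0.05 -0.13] F(track) [-0.6  1.2  5.2] w 0.0 q [-0.56  0.68  0.38  1.69 -0.32  0.82 -0.13]
bar rows x [10 12 14 16 18 20] centre~ 16.072886297376094
knob [ -44.29741928 -120.69425993] 48
```

```bash
python3 -m jog '[[[0,2,0],[0,0,0],1],[[0,2,0],[0,0,0],1],[[0,2,0],[0,0,0],1],[[0,2,0],[0,0,0],1],[[0,2,0],[0,0,0],1],[[0,0,0],[0,0,0],1]]'; python3 -c "
from h import *
st();mag()"
```

```text
t: 7.0
eef_pos: [0.6705, 0.1396, 0.0658]
tool_rot: [0.0, 0.738, 0.675, -0.0]
contact_force: [0.7, -0.2, -0.0]
gripper_width: -0.001
t 7.0 track xyz [136.5  18.7  65.8] turn needed [-0.02  0.05 -0.17] F(track) [ 0.7 -0.2 -0. ] w -0.001 q [-0.55  0.7   0.38  1.67 -0.33  0.84 -0.13]
bar rows x [14 16 18 20 22 24] centre~ 20.15568862275449
knob [ -43.89537279 -121.26183163] 43
```

```bash
python3 -m jog '[[[0.8,0,-10],[0,0,0],1],[[0,-28,0],[0,0,0],1],[[0,0,8],[0,0,0],1],[[0,0,1.7],[0,0,0],1],[[0,0,0],[0,0,0],1],[[0,3,0],[0,0,0],1],[[0,3,0],[0,0,0],1],[[0,3,0],[0,0,0],1],[[0,3,0],[0,0,0],1],[[0,3,0],[0,0,0],1],[[0,3,0],[0,0,0],1],[[0,3,0],[0,0,0],1]]'; python3 -c "
from h import *
st();mag()"
```

```text
t: 8.55
eef_pos: [0.6642, 0.1417, 0.067]
tool_rot: [0.0, 0.738, 0.675, 0.0]
contact_force: [-0.8, 0.2, 4.4]
gripper_width: -0.001
t 8.55 track xyz [130.1  20.2  67. ] turn needed [ 0.04 -0.02 -0.14] F(track) [-0.9  0.1  4.4] w -0.001 q [-0.56  0.69  0.38  1.69 -0.32  0.83 -0.13]
bar rows x [26 28 30 32 34 36] centre~ 31.868804664723033
knob [ -43.89537279 -121.26183163] 43
```

```bash
python3 -m jog '[[[0,2,0],[0,0,0],1],[[0,0,-10],[0,0,0],1],[[0,-24,0],[0,0,0],1],[[0,0,8],[0,0,0],1],[[0,0,2],[0,0,0],1],[[0,0,0],[0,0,0],1],[[0,3.5,0],[0,0,0],1],[[0,3.5,0],[0,0,0],1],[[0,3.5,0],[0,0,0],1],[[0,3.5,0],[0,0,0],1],[[0,3.5,0],[0,0,0],1],[[0,3.5,0],[0,0,0],1]]'; python3 -c "
from h import *
st();mag()"
```

```text
t: 10.1
eef_pos: [0.6633, 0.1417, 0.0671]
tool_rot: [0.0, 0.738, 0.675, 0.0]
contact_force: [-1.9, 0.1, 4.3]
gripper_width: 0.003
t 10.1 track xyz [129.2  20.2  67.1] turn needed [ 0.05 -0.02 -0.15] F(track) [-1.9 -0.   4.3] w 0.003 q [-0.56  0.69  0.38  1.69 -0.32  0.83 -0.13]
bar rows x [38 40 42 44 46 48] centre~ 43.88235294117647
knob [ -43.89537279 -121.26183163] 43
```

```bash
python3 -m jog '[[[0,2,0],[0,0,0],1],[[0,0,-10],[0,0,0],1],[[0,-24,0],[0,0,0],1],[[0,0,8],[0,0,0],1],[[0,0,2],[0,0,0],1],[[0,0,0],[0,0,0],1],[[0,3.5,0],[0,0,0],1],[[0,3.5,0],[0,0,0],1],[[0,3.5,0],[0,0,0],1],[[0,3.5,0],[0,0,0],1],[[0,3.5,0],[0,0,0],1],[[0,3.5,0],[0,0,0],1]]'; python3 -c "
from h import *
st();mag()"
```

```text
t: 11.65
eef_pos: [0.6623, 0.1418, 0.0671]
tool_rot: [0.0, 0.738, 0.675, 0.0]
contact_force: [-1.4, -0.1, 4.3]
gripper_width: 0.0
t 11.65 track xyz [128.1  20.2  67.1] turn needed [ 0.04 -0.02 -0.14] F(track) [-1.4 -0.2  4.3] w 0.0 q [-0.56  0.69  0.38  1.69 -0.32  0.83 -0.13]
bar rows x [48 50 52 54 56 58] centre~ 54.16867469879518
knob [ -43.64880705 -120.94634999] 41
```

```bash
python3 -m jog '[[[0,3,0],[0,0,0],1],[[0,0,-10],[0,0,0],1],[[0,-24,0],[0,0,0],1],[[0,0,8],[0,0,0],1],[[0,0,2],[0,0,0],1],[[0,0,0],[0,0,0],1],[[0,3.5,0],[0,0,0],1],[[0,3.5,0],[0,0,0],1],[[0,3.5,0],[0,0,0],1],[[0,3.5,0],[0,0,0],1],[[0,3.5,0],[0,0,0],1],[[0,3.5,0],[0,0,0],1]]'; python3 -c "
from h import *
st();mag()"
```

```text
t: 13.2
eef_pos: [0.6623, 0.1418, 0.0671]
tool_rot: [0.0, 0.738, 0.675, 0.0]
contact_force: [-1.3, 0.5, 5.2]
gripper_width: -0.002
t 13.2 track xyz [128.1  20.2  67.1] turn needed [ 0.04 -0.02 -0.14] F(track) [-1.3  0.4  5.2] w -0.002 q [-0.56  0.69  0.38  1.69 -0.32  0.83 -0.13]
bar rows x [60 62 64 66 68 70] centre~ 66.01764705882353
knob [ -44.56044454 -121.04549966] 43
```

```bash
python3 -m jog '[[[0,3,0],[0,0,0],1],[[0,0,-10],[0,0,0],1],[[0,-20,0],[0,0,0],1],[[0,0,8],[0,0,0],1],[[0,0,2],[0,0,0],1],[[0,0,0],[0,0,0],1],[[0,3,0],[0,0,0],1],[[0,3,0],[0,0,0],1],[[0,3,0],[0,0,0],1],[[0,0,0],[0,0,0],1]]'; python3 -c "
from h import *
st();mag()"
```

```text
t: 14.5
eef_pos: [0.6538, 0.1427, 0.067]
tool_rot: [-0.0, 0.738, 0.675, -0.0]
contact_force: [-3.5, 0.3, 5.5]
gripper_width: 0.002
t 14.5 track xyz [119.6  20.3  67. ] turn needed [-0.05 -0.02 -0.14] F(track) [-3.5 -0.   5.5] w 0.002 q [-0.57  0.68  0.38  1.71 -0.32  0.82 -0.13]
bar rows x [62 64 66 68 70 72 74 76] centre~ 70.03386004514672
knob [ -43.89537279 -121.26183163] 43
```

```bash
python3 -m jog '[[[0,3,0],[0,0,0],1],[[0,3,0],[0,0,0],1],[[0,3,0],[0,0,0],1],[[0,0,0],[0,0,0],1]]'; python3 -c "
from h import *
st();p=mag();cv2.imwrite('pics/t2.png',cv2.resize(p[150:280,165:325],None,fx=5,fy=4.6)[:,:,::-1])"
python3 -m jog '[[[0,0,-20],[0,0,0],1],[[0,0,-30],[0,0,0],1],[[0,0,0],[0,0,0],-0.3]]'; python3 -c "
from h import *
st([-45,-121,95]);mag()"
```

```text
t: 15.05
eef_pos: [0.6632, 0.1418, 0.067]
tool_rot: [0.0, 0.738, 0.675, 0.0]
contact_force: [-3.2, 0.8, 5.1]
gripper_width: -0.0
t 15.05 track xyz [129.1  20.2  67. ] turn needed [ 0.02 -0.02 -0.15] F(track) [-3.2  0.6  5.1] w -0.0 q [-0.56  0.69  0.38  1.69 -0.32  0.83 -0.13]
bar rows x [62 64 66 68 70 72 74 76] centre~ 70.08520179372198
knob [ -43.89537279 -121.26183163] 43
t: 15.48
eef_pos: [0.6653, 0.1417, 0.1204]
tool_rot: [0.002, 0.738, 0.675, 0.003]
contact_force: [0.5, -0.6, -0.6]
gripper_width: 0.199
t 15.47 track xyz [131.2  20.3 120.4] turn needed [ 0.36 -0.1  -0.17] F(track) [ 0.5 -0.6 -0.6] w 0.199 q [-0.58  0.62  0.41  1.66 -0.3   0.91 -0.15]
shift [-141.8 -175.9   24. ] turn [ 0.4 -0.1 -0.2]
bar rows x [62 64 66 68 70 72 74 76] centre~ 70.09606986899563
knob [ -43.86209181 -120.85895292] 45
```

View pics/t2.png

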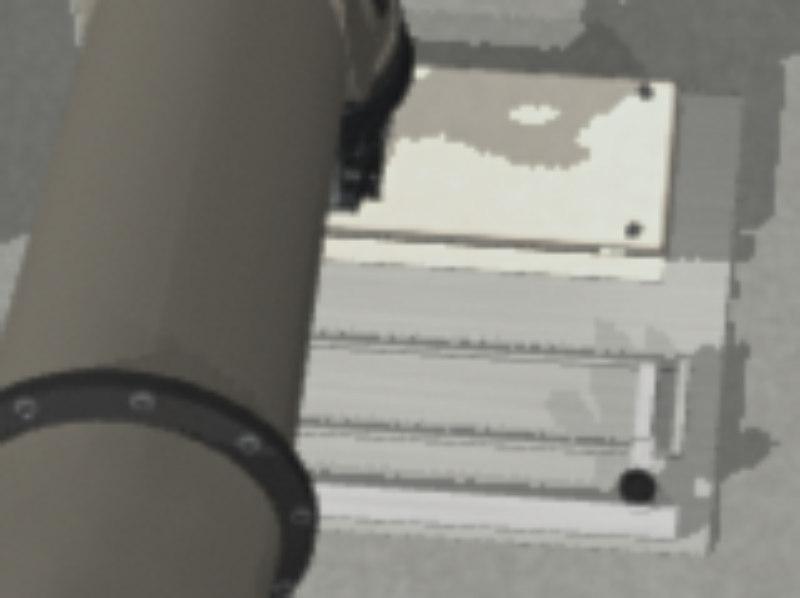

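```bash
python3 -m jog '[[[-24,-30,0],[0,0,0],-0.3],[[-24,-30,0],[0,0,0],-0.3],[[-24,-30,0],[0,0,0],-0.3],[[-24,-30,0],[0,0,0],-0.3],[[-24,-30,0],[0,0,0],-0.3],[[-21,-26,10],[0,0,0],-0.3],[[0,0,0],[0,0,0],-0.3],[[0,0,0],[0,0,0],-0.3]]'; python3 -c "
from h import *
st([-44.5,-121,45])"
```

```text
t: 16.52
eef_pos: [0.4756, 0.0173, 0.1067]
tool_rot: [0.0, 0.738, 0.675, 0.0]
contact_force: [0.0, -0.0, 0.5]
gripper_width: 0.652
t 16.52 track xyz [ -47.2 -120.   106.7] turn needed [ 0.04 -0.01 -0.13] F(track) [0.  0.  0.5] w 0.652 q [-0.54  0.35  0.44  2.16 -0.23  0.68 -0.02]
shift [-1.   2.6 61.7] turn [ 0.  -0.  -0.1]
```

```bash
python3 -m jog '[[[-1,2.6,20],[0,0,0],-0.3],[[0,0,20],[0,0,0],-0.3],[[0,0,21],[0,0,0],-0.3],[[0,0,0],[0,0,0],-0.3],[[0,0,0],[0,0,0],0.2],[[0,0,0],[0,0,0],0.7],[[0,0,0],[0,0,0],0.7],[[0,0,0],[0,0,0],1],[[0,0,0],[0,0,0],1],[[0,0,0],[0,0,0],1]]' 50; python3 -c "
from h import *
st();mag()"
```

```text
t: 17.77
eef_pos: [0.4783, 0.0159, 0.0465]
tool_rot: [0.0, 0.738, 0.675, 0.001]
contact_force: [0.0, 0.7, 6.1]
gripper_width: 0.186
t 17.77 track xyz [ -44.3 -121.1   46.5] turn needed [ 0.11 -0.05 -0.14] F(track) [-0.   0.7  6.1] w 0.186 q [-0.47  0.46  0.37  2.18 -0.32  0.55  0.06]
bar rows x [62 64 66 68 70 72 74 76 78] centre~ 70.65275908479138
knob None 0
```

```bash
python3 -m jog '[[[0,0,-1],[0,0,0],1],[[5,0,0],[0,0,0],1],[[8,0,0],[0,0,0],1],[[10,0,0],[0,0,0],1],[[10,0,0],[0,0,0],1],[[10,0,0],[0,0,0],1],[[10,0,0],[0,0,0],1],[[10,0,0],[0,0,0],1],[[10,0,0],[0,0,0],1],[[10,0,0],[0,0,0],1],[[10,0,0],[0,0,0],1]]' 70; python3 -c "
from h import *
st([-44.3,108,46])"
```

```text
t: 19.2
eef_pos: [0.4851, 0.1066, 0.0467]
tool_rot: [0.0, 0.738, 0.674, -0.001]
contact_force: [-0.5, -6.7, 4.7]
gripper_width: 0.175
t 19.2 track xyz [-45.3 -30.3  46.7] turn needed [-0.05  0.13 -0.24] F(track) [ 0.1 -6.7  4.7] w 0.175 q [-0.65  0.49  0.38  2.14 -0.33  0.57 -0.12]
shift [138.3   0.5   0.4] turn [-0.   0.1 -0.2]
```

```bash
python3 -m jog '[[[12,0,0],[0,0,0],1],[[12,0,0],[0,0,0],1],[[12,0,0],[0,0,0],1],[[12,0,0],[0,0,0],1],[[12,0,0],[0,0,0],1],[[12,0,0],[0,0,0],1],[[12,0,0],[0,0,0],1],[[12,0,0],[0,0,0],1],[[12,0,0],[0,0,0],1],[[12,0.5,0],[0,0,0],1],[[12,0,0],[0,0,0],1],[[0,0,0],[0,0,0],1]]' 70; python3 -c "
from h import *
st([-44.3,108,46])
p,d=bot.read_camera('scene');cv2.imwrite('pics/s3.png',cv2.resize(p[150:330,300:520],None,fx=3.3,fy=3.3,interpolation=cv2.INTER_CUBIC)[:,:,::-1])"
```

```text
t: 20.7
eef_pos: [0.4973, 0.2391, 0.0467]
tool_rot: [0.0, 0.738, 0.675, -0.001]
contact_force: [-1.6, -4.3, 4.7]
gripper_width: 0.172
t 20.7 track xyz [-44.6 102.9  46.7] turn needed [-0.06  0.09 -0.15] F(track) [-1.2 -4.4  4.7] w 0.172 q [-0.86  0.56  0.38  2.01 -0.34  0.64 -0.34]
shift [5.1 0.3 0.7] turn [-0.1  0.1 -0.1]
```

View pics/s3.png

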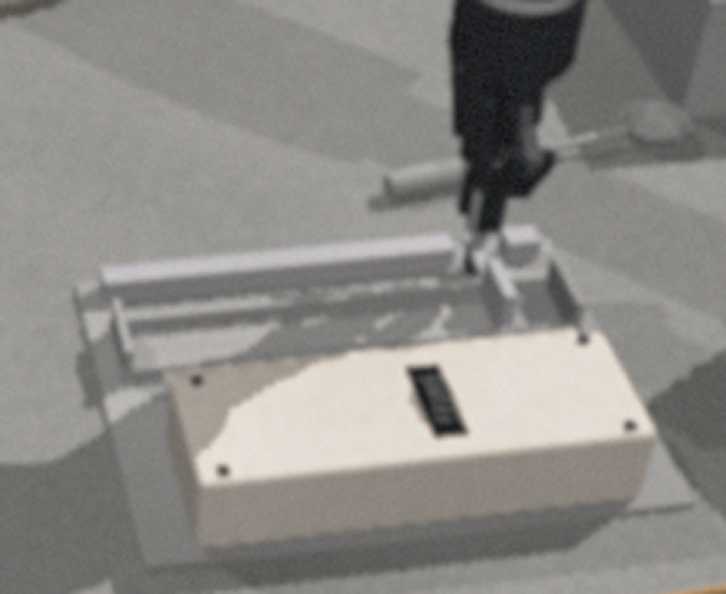

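```bash
python3 -m jog '[[[3,0,0],[0,0,0],1],[[0,-4,0],[0,0,0],1],[[0,-5,0],[0,0,0],1],[[0,-5,0],[0,0,0],1],[[0,-1,0],[0,0,0],1],[[0,0,0],[0,0,0],1]]' 70; python3 -c "
from h import *
st()"
```

```text
t: 21.5
eef_pos: [0.4834, 0.2437, 0.0467]
tool_rot: [0.0, 0.738, 0.675, 0.0]
contact_force: [1.9, -5.3, 0.9]
gripper_width: 0.175
t 21.5 track xyz [-58.9 106.2  46.7] turn needed [ 0.06  0.01 -0.16] F(track) [ 2.3 -5.1  0.9] w 0.175 q [-0.88  0.54  0.39  2.04 -0.34  0.62 -0.36]
```

Latch out (x = -59). Ease forward until the rail takes the load, then open.

```bash
python3 -m jog '[[[-4,0,0],[0,0,0],1],[[-3,0,0],[0,0,0],1],[[-2,0,0],[0,0,0],1],[[0,0,0],[0,0,0],1]]' 70; python3 -c "
from h import *
st()"
```

```text
t: 22.0
eef_pos: [0.4827, 0.2346, 0.0467]
tool_rot: [0.0, 0.738, 0.675, 0.0]
contact_force: [3.8, -6.0, 1.4]
gripper_width: 0.176
t 22.0 track xyz [-58.8  97.1  46.7] turn needed [ 0.04  0.01 -0.17] F(track) [ 4.4 -5.6  1.4] w 0.176 q [-0.87  0.54  0.38  2.05 -0.34  0.62 -0.35]
```

```bash
python3 -m jog '[[[-2,0,0],[0,0,0],1],[[-2,0,0],[0,0,0],1],[[0,0,0],[0,0,0],1]]'; python3 -c "
from h import *
st()"
```

```text
t: 22.38
eef_pos: [0.4826, 0.2342, 0.0468]
tool_rot: [-0.001, 0.737, 0.676, 0.002]
contact_force: [4.5, 4.1, -5.1]
gripper_width: 0.177
t 22.38 track xyz [-58.8  96.7  46.8] turn needed [ 0.11 -0.21 -0.02] F(track) [ 4.2  4.5 -5.1] w 0.177 q [-0.87  0.53  0.38  2.05 -0.34  0.61 -0.34]
```

```bash
python3 -m jog '[[[0,0,0],[0,0,0],0.3],[[0,0,0],[0,0,0],-0.3],[[0,0,0],[0,0,0],-0.3],[[0,0,-30],[0,0,0],-0.3],[[0,0,-40],[0,0,0],-0.3],[[0,0,-40],[0,0,0],-0.3]]'; python3 -c "
from h import *
st([-75.4,-328.3,60]);mag();pots()
p,d=bot.read_camera('scene');cv2.imwrite('pics/s4.png',p[:,:,::-1])"
```

```text
t: 23.12
eef_pos: [0.4814, 0.2308, 0.1575]
tool_rot: [-0.0, 0.738, 0.675, -0.001]
contact_force: [0.6, 0.5, 0.2]
gripper_width: 0.65
t 23.12 track xyz [-59.7  93.2 157.5] turn needed [-0.06  0.04 -0.15] F(track) [0.6 0.6 0.2] w 0.65 q [-0.95  0.36  0.48  1.99 -0.22  0.84 -0.44]
shift [-421.5  -14.4   97.8] turn [-0.1  0.  -0.2]
bar rows x [62 64 66 68 70 72 74 76] centre~ 70.08908045977012
knob [-58.31738084  96.73063273] 51
blob 213 px [418. 185.] world [ 646.8 -284.2] mid [ 647.1 -284.1] size [36.6 36.3] track [ 149.4 -405.6]
blob 218 px [380. 189.] world [ 636.8 -194.1] mid [ 637.3 -194.4] size [38.9 38.3] track [ 131.7 -316.7]
blob 219 px [421. 225.] world [ 550.4 -289.5] mid [ 550.6 -289.4] size [36.  38.3] track [  53.9 -419.2]
blob 227 px [467. 272.] world [ 436.5 -392.7] mid [ 436.9 -392.5] size [37.6 40. ] track [ -50.7 -531.9]
blob 225 px [379. 276.] world [ 429.5 -187.7] mid [ 429.8 -187.2] size [37.7 37.7] track [ -75.4 -328.3]
```

View pics/s4.png

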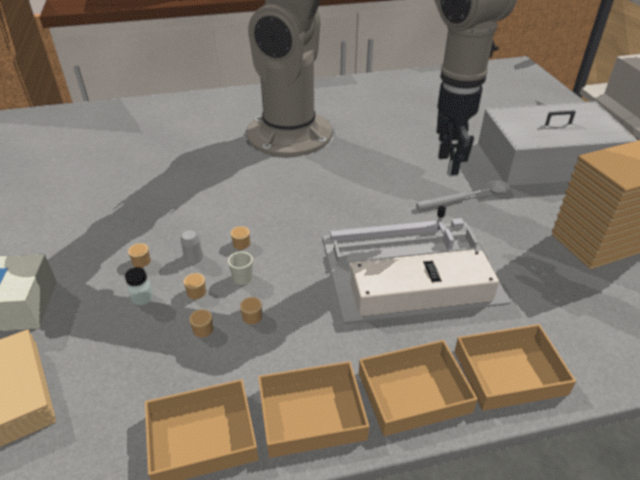

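```bash
python3 -m jog '[[[-40,-1.5,0],[0,0,0],-0.5],[[-50,-2,0],[0,0,0],-0.5],[[-50,-2,0],[0,0,0],-0.5],[[-50,-2,0],[0,0,0],-0.5],[[-50,-2,0],[0,0,0],-0.5],[[-50,-2,0],[0,0,0],-0.5],[[-50,-1,0],[0,0,0],-0.5],[[-45,-1,20],[0,0,0],-0.5],[[-36,-1,30],[0,0,0],-0.5],[[0,0,0],[0,0,0],-0.5],[[0,0,0],[0,0,0],-0.5]]' 40; python3 -c "
from h import *
st([-75.4,-328.3,10])"
```

```text
t: 24.65
eef_pos: [0.4296, -0.1863, 0.106]
tool_rot: [-0.001, 0.738, 0.675, -0.001]
contact_force: [-0.3, -0.0, 0.5]
gripper_width: 0.753
t 24.65 track xyz [ -75.4 -326.8  106. ] turn needed [-0.11 -0.02 -0.15] F(track) [-0.3 -0.   0.5] w 0.753 q [-0.22  0.37  0.6   2.18 -0.33  0.69  0.52]
shift [-1.5  0.2 96. ] turn [-0.1 -0.  -0.1]
```

```bash
python3 -m jog '[[[-1.5,0,35],[0,0,0],-0.5],[[0,0,35],[0,0,0],-0.5],[[0,0,26],[0,0,0],-0.5],[[0,0,0],[0,0,0],-0.5],[[0,0,0],[0,0,0],0.3],[[0,0,0],[0,0,0],0.6],[[0,0,0],[0,0,0],0.6],[[0,0,0],[0,0,0],0.6]]' 40; python3 -c "
from h import *
st()"
```

```text
t: 25.65
eef_pos: [0.4311, -0.1881, 0.012]
tool_rot: [0.001, 0.738, 0.675, 0.001]
contact_force: [-0.6, 1.5, 7.3]
gripper_width: 0.453
t 25.65 track xyz [ -73.7 -328.5   12. ] turn needed [ 0.13 -0.03 -0.1 ] F(track) [-0.7  1.4  7.3] w 0.453 q [-0.08  0.54  0.44  2.21 -0.5   0.48  0.67]
```

```bash
python3 -m jog '[[[0,0,-10],[0,0,0],0.6],[[0,0,-25],[0,0,0],0.6],[[0,0,-30],[0,0,0],0.6],[[0,0,0],[0,0,0],0.6]]' 40; python3 -c "
from h import *
st([-0.3,-113,76])"
```

```text
t: 26.15
eef_pos: [0.4317, -0.1889, 0.078]
tool_rot: [0.002, 0.738, 0.675, 0.002]
contact_force: [0.4, 0.6, -0.3]
gripper_width: 0.452
t 26.15 track xyz [ -73.  -329.2   78. ] turn needed [ 0.28  0.02 -0.14] F(track) [ 0.4  0.6 -0.3] w 0.452 q [-0.19  0.42  0.57  2.19 -0.39  0.62  0.58]
shift [216.4  72.2   2.3] turn [ 0.3  0.  -0.1]
```

```bash
python3 -m jog '[[[30,10,0],[0,0,0],0.6],[[36,12,0],[0,0,0],0.6],[[36,12,0],[0,0,0],0.6],[[36,12,0],[0,0,0],0.6],[[36,12,0],[0,0,0],0.6],[[30,10,0],[0,0,0],0.6],[[12,4,0],[0,0,0],0.6],[[0,0,0],[0,0,0],0.6],[[0,0,0],[0,0,0],0.6]]' 40; python3 -c "
from h import *
st([-0.3,-113,40])"
```

```text
t: 27.28
eef_pos: [0.5202, 0.0187, 0.0756]
tool_rot: [0.0, 0.739, 0.674, -0.0]
contact_force: [-0.2, -0.4, 0.1]
gripper_width: 0.451
t 27.27 track xyz [  -2.8 -114.8   75.6] turn needed [-0.03  0.04 -0.26] F(track) [-0.2 -0.4  0.1] w 0.451 q [-0.6   0.5   0.56  2.08 -0.41  0.68  0.15]
shift [ 1.8  2.5 35.5] turn [-0.   0.  -0.3]
```

```bash
python3 -m jog '[[[1.8,2.5,15],[0,0,-0.2],0.6],[[0,0,20],[0,0,0],0.6],[[0,0,0],[0,0,0],0.6],[[0,0,0],[0,0,0],0.6]]' 40; python3 -c "
from h import *
st([-0.3,-113,17])"
```

```text
t: 27.78
eef_pos: [0.5236, 0.0213, 0.0406]
tool_rot: [0.0, 0.737, 0.676, -0.0]
contact_force: [0.7, -0.4, -0.7]
gripper_width: 0.456
t 27.77 track xyz [   0.3 -111.9   40.6] turn needed [-0.01  0.02  0.01] F(track) [ 0.7 -0.4 -0.7] w 0.456 q [-0.56  0.56  0.51  2.08 -0.46  0.61  0.19]
shift [-1.1 -0.6 23.6] turn [-0.  0.  0.]
```

```bash
python3 -m jog '[[[-1,-0.4,8],[0,0,0],0.6],[[0,0,8],[0,0,0],0.6],[[0,0,4],[0,0,0],0.6],[[0,0,2],[0,0,0],0.6],[[0,0,1],[0,0,0],0.6],[[0,0,0],[0,0,0],0.6]]' 40; python3 -c "
from h import *
st()"
```

```text
t: 28.52
eef_pos: [0.5231, 0.021, 0.0176]
tool_rot: [-0.0, 0.737, 0.676, -0.0]
contact_force: [-0.0, 0.6, -0.5]
gripper_width: 0.453
t 28.52 track xyz [-1.000e-01 -1.122e+02  1.760e+01] turn needed [-0.   -0.    0.06] F(track) [-0.1  0.6 -0.5] w 0.453 q [-0.53  0.6   0.47  2.09 -0.5   0.56  0.22]
```

```bash
python3 -m jog '[[[0,0,1.5],[0,0,0],0.6],[[0,0,0],[0,0,0],0.6],[[0,0,0],[0,0,0],0],[[0,0,0],[0,0,0],-0.25],[[0,0,0],[0,0,0],-0.25],[[0,0,-30],[0,0,0],-0.25],[[0,0,-40],[0,0,0],-0.25],[[0,0,-40],[0,0,0],-0.25]]' 40; python3 -c "
from h import *
st([131.8,-316.8,110]);pots()"
```

```text
t: 29.52
eef_pos: [0.5228, 0.0209, 0.1271]
tool_rot: [-0.0, 0.737, 0.676, -0.0]
contact_force: [1.3, -0.0, 0.9]
gripper_width: 0.627
t 29.52 track xyz [  -0.4 -112.4  127.1] turn needed [-0.03  0.02  0.05] F(track) [1.2 0.1 0.9] w 0.627 q [-0.66  0.42  0.63  2.04 -0.35  0.78  0.09]
shift [-204.5  132.    17.1] turn [-0.   0.   0.1]
blob 212 px [417. 185.] world [ 646.6 -284.1] mid [ 646.  -284.1] size [38.9 36.2] track [ 149.2 -405.5]
blob 212 px [380. 189.] world [ 636.9 -194.4] mid [ 637.3 -194.4] size [38.9 38.3] track [ 131.9 -317. ]
blob 221 px [421. 225.] world [ 550.1 -289.5] mid [ 549.5 -289.4] size [38.3 38.1] track [  53.5 -419.3]
blob 225 px [467. 272.] world [ 436.6 -392.8] mid [ 436.9 -393.5] size [37.6 37.7] track [ -50.6 -532. ]
```

```bash
python3 -m jog '[[[-24,15,0],[0,0,0],-0.5],[[-32,21,0],[0,0,0],-0.5],[[-32,21,0],[0,0,0],-0.5],[[-32,21,0],[0,0,0],-0.5],[[-32,21,0],[0,0,0],-0.5],[[-32,21,0],[0,0,0],-0.5],[[-20,12,15],[0,0,0],-0.5],[[0,0,20],[0,0,0],-0.5],[[0,0,0],[0,0,0],-0.5],[[0,0,0],[0,0,0],-0.5]]' 40; python3 -c "
from h import *
st([131.9,-317,11]);p=pots();cv2.imwrite('pics/t5.png',cv2.resize(p[150:280,165:325],None,fx=5,fy=4.6)[:,:,::-1])"
```

```text
t: 30.82
eef_pos: [0.6371, -0.1921, 0.091]
tool_rot: [-0.0, 0.736, 0.677, 0.0]
contact_force: [-0.4, 0.6, 0.4]
gripper_width: 0.749
t 30.82 track xyz [ 131.8 -314.7   91. ] turn needed [-0.03 -0.04  0.15] F(track) [-0.4  0.6  0.4] w 0.749 q [-0.19  0.68  0.56  1.72 -0.45  0.88  0.49]
shift [-2.4  0.1 80. ] turn [-0.  -0.   0.1]
blob 208 px [418. 185.] world [ 646.6 -284.4] mid [ 648.3 -283. ] size [39.  38.4] track [ 149.3 -405.8]
blob 219 px [421. 225.] world [ 550.3 -289.7] mid [ 550.6 -289.4] size [36.  38.2] track [  53.8 -419.4]
blob 175 px [289. 237.] world [524.7  23.9] mid [522.   22.3] size [38.2 35.6] track [   1.2 -109.3]
blob 226 px [467. 272.] world [ 436.5 -392.8] mid [ 436.9 -392.5] size [37.6 40. ] track [ -50.7 -532. ]
```

View pics/t5.png

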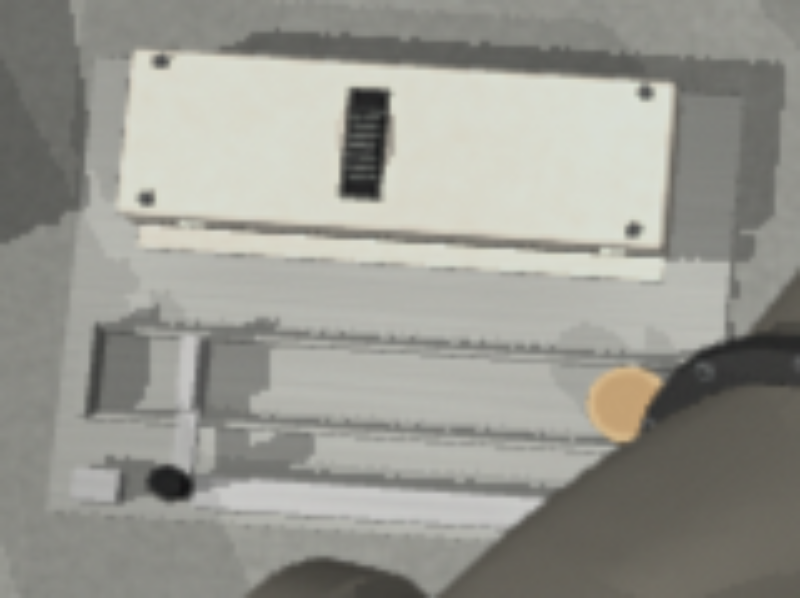

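```bash
python3 -m jog '[[[-2.3,0,30],[0,0,0],-0.5],[[0,0,30],[0,0,0],-0.5],[[0,0,20],[0,0,0],-0.5],[[0,0,0],[0,0,0],-0.5],[[0,0,0],[0,0,0],0.3],[[0,0,0],[0,0,0],0.6],[[0,0,0],[0,0,0],0.6],[[0,0,0],[0,0,0],0.6],[[0,0,-10],[0,0,0],0.6],[[0,0,-25],[0,0,0],0.6],[[0,0,-30],[0,0,0],0.6],[[0,0,0],[0,0,0],0.6]]' 40; python3 -c "
from h import *
st([-0.2,-70.5,76])"
```

```text
t: 32.38
eef_pos: [0.6386, -0.1966, 0.079]
tool_rot: [0.002, 0.737, 0.676, 0.001]
contact_force: [0.1, -0.3, -1.4]
gripper_width: 0.452
t 32.38 track xyz [ 133.8 -319.1   79. ] turn needed [0.27 0.04 0.04] F(track) [ 0.1 -0.3 -1.4] w 0.452 q [-0.17  0.69  0.55  1.72 -0.46  0.86  0.5 ]
shift [ 248.7 -133.8    2.2] turn [0.3 0.  0. ]
```

```bash
python3 -m jog '[[[24,-14,0],[0,0,0],0.6],[[34,-19,0],[0,0,0],0.6],[[34,-19,0],[0,0,0],0.6],[[34,-19,0],[0,0,0],0.6],[[34,-18,0],[0,0,0],0.6],[[34,-18,0],[0,0,0],0.6],[[30,-16,0],[0,0,0],0.6],[[24,-11,0],[0,0,0],0.6],[[0,0,0],[0,0,0],0.6],[[0,0,0],[0,0,0],0.6]]' 40; python3 -c "
from h import *
st([-0.2,-70.5,45])"
```

```text
t: 33.62
eef_pos: [0.5246, 0.0619, 0.0759]
tool_rot: [0.0, 0.737, 0.676, -0.0]
contact_force: [0.3, 0.2, -0.4]
gripper_width: 0.451
t 33.62 track xyz [ -2.1 -71.3  75.9] turn needed [-0.01  0.04  0.04] F(track) [ 0.3  0.3 -0.4] w 0.451 q [-0.69  0.51  0.59  2.06 -0.44  0.69  0.09]
shift [ 0.8  1.9 30.9] turn [-0.  0.  0.]
```

```bash
python3 -m jog '[[[0.8,1.9,15],[0,0,0],0.6],[[0,0,16],[0,0,0],0.6],[[0,0,0],[0,0,0],0.6],[[0,0,0],[0,0,0],0.6]]' 40; python3 -c "
from h import *
st([-0.2,-70.5,17])"
```

```text
t: 34.12
eef_pos: [0.5266, 0.0629, 0.0448]
tool_rot: [-0.0, 0.737, 0.676, -0.0]
contact_force: [-0.1, 0.5, -0.0]
gripper_width: 0.454
t 34.12 track xyz [ -0.3 -70.2  44.8] turn needed [-0.03  0.02  0.02] F(track) [-0.1  0.5 -0. ] w 0.454 q [-0.66  0.57  0.54  2.07 -0.49  0.63  0.13]
shift [-0.3  0.1 27.8] turn [-0.  0.  0.]
```

```bash
python3 -m jog '[[[0,0,10],[0,0,0],0.6],[[0,0,8],[0,0,0],0.6],[[0,0,6],[0,0,0],0.6],[[0,0,2.5],[0,0,0],0.6],[[0,0,0],[0,0,0],0.6],[[0,0,0],[0,0,0],0.6]]' 40; python3 -c "
from h import *
st()"
```

```text
t: 34.88
eef_pos: [0.5266, 0.0634, 0.0187]
tool_rot: [-0.0, 0.737, 0.676, 0.0]
contact_force: [-0.4, 0.3, -0.2]
gripper_width: 0.453
t 34.88 track xyz [ -0.2 -69.7  18.7] turn needed [ 0.   -0.01  0.06] F(track) [-0.4  0.2 -0.2] w 0.453 q [-0.63  0.61  0.5   2.08 -0.52  0.58  0.16]
```

```bash
python3 -m jog '[[[0,0,1.5],[0,0,0],0.6],[[0,0,1],[0,0,0],0.6],[[0,0,0],[0,0,0],0.6]]' 40; python3 -c "
from h import *
st()"
```

```text
t: 35.25
eef_pos: [0.5267, 0.0634, 0.0166]
tool_rot: [-0.0, 0.737, 0.676, 0.0]
contact_force: [-3.3, -0.7, 6.5]
gripper_width: 0.449
t 35.25 track xyz [ -0.2 -69.7  16.6] turn needed [-0.   -0.04  0.06] F(track) [-3.2 -1.   6.5] w 0.449 q [-0.62  0.61  0.5   2.08 -0.53  0.58  0.16]
```

Bottomed. Release, rise.

```bash
python3 -m jog '[[[0,0,0],[0,0,0],0],[[0,0,0],[0,0,0],-0.25],[[0,0,0],[0,0,0],-0.25],[[0,0,-30],[0,0,0],-0.25],[[0,0,-40],[0,0,0],-0.25],[[0,0,-40],[0,0,0],-0.25]]' 40; python3 -c "
from h import *
st([149.3,-405.7,90]);pots()"
```

```text
t: 36.0
eef_pos: [0.5263, 0.0632, 0.127]
tool_rot: [-0.0, 0.737, 0.676, -0.0]
contact_force: [0.4, 0.3, 0.1]
gripper_width: 0.628
t 36.0 track xyz [ -0.5 -69.9 127. ] turn needed [-0.03  0.03  0.05] F(track) [0.4 0.3 0.1] w 0.628 q [-0.75  0.44  0.66  2.03 -0.37  0.79  0.04]
shift [-335.9  149.6   37.1] turn [-0.  0.  0.]
blob 214 px [418. 185.] world [ 646.7 -284.4] mid [ 647.1 -284.2] size [36.6 36.2] track [ 149.4 -405.8]
blob 218 px [421. 225.] world [ 550.2 -289.7] mid [ 550.6 -289.5] size [36.  38.2] track [  53.7 -419.4]
blob 235 px [291. 237.] world [523.3  19. ] mid [523.2  17.6] size [36.  45.1] track [   0.2 -114.2]
blob 228 px [467. 272.] world [ 436.5 -392.7] mid [ 436.9 -392.5] size [37.6 40. ] track [ -50.7 -531.9]
```

```bash
python3 -m jog '[[[-30,13,0],[0,0,0],-0.5],[[-42,19,0],[0,0,0],-0.5],[[-42,19,0],[0,0,0],-0.5],[[-42,19,0],[0,0,0],-0.5],[[-42,19,0],[0,0,0],-0.5],[[-42,19,0],[0,0,0],-0.5],[[-42,19,0],[0,0,0],-0.5],[[-34,15,15],[0,0,0],-0.5],[[-20,8,22],[0,0,0],-0.5],[[0,0,0],[0,0,0],-0.5],[[0,0,0],[0,0,0],-0.5]]' 40; python3 -c "
from h import *
pots();st([149.4,-405.8,11])"
```

```text
t: 37.42
eef_pos: [0.6476, -0.2833, 0.0892]
tool_rot: [-0.0, 0.736, 0.677, 0.0]
contact_force: [0.4, 0.7, -1.1]
gripper_width: 0.75
blob 225 px [271. 236.] world [526.2  65.1] mid [526.  65.] size [40.7 35.6] track [ -0.8 -68. ]
blob 246 px [291. 237.] world [523.5  18. ] mid [524.2  16.4] size [38.  47.5] track [   0.5 -115.2]
blob 228 px [467. 272.] world [ 436.6 -392.8] mid [ 436.9 -392.5] size [37.6 40. ] track [ -50.6 -531.9]
t 37.48 track xyz [ 150.4 -404.4   89.6] turn needed [ 0.04 -0.04  0.13] F(track) [0.7 0.1 0.1] w 0.751 q [-0.05  0.74  0.58  1.61 -0.48  0.93  0.62]
shift [-1.5 -1.1 78.6] turn [ 0.  -0.   0.1]
```

```bash
python3 -m jog '[[[-1.5,-1,30],[0,0,0],-0.5],[[0,0,30],[0,0,0],-0.5],[[0,0,18.5],[0,0,0],-0.5],[[0,0,0],[0,0,0],-0.5],[[0,0,0],[0,0,0],0.3],[[0,0,0],[0,0,0],0.6],[[0,0,0],[0,0,0],0.6],[[0,0,0],[0,0,0],0.6],[[0,0,-10],[0,0,0],0.6],[[0,0,-25],[0,0,0],0.6],[[0,0,-30],[0,0,0],0.6],[[0,0,0],[0,0,0],0.6]]' 40; python3 -c "
from h import *
st([-0.2,-27.5,76])"
```

```text
t: 38.98
eef_pos: [0.6483, -0.2871, 0.0798]
tool_rot: [0.003, 0.737, 0.676, 0.001]
contact_force: [-0.3, -0.3, -0.8]
gripper_width: 0.452
t 38.98 track xyz [ 151.2 -408.3   79.8] turn needed [0.34 0.11 0.05] F(track) [-0.2 -0.4 -0.8] w 0.452 q [-0.04  0.76  0.58  1.61 -0.49  0.91  0.62]
shift [ 381.  -151.1    2.2] turn [0.3 0.1 0. ]
```

```bash
python3 -m jog '[[[30,-12,0],[0,0,0],0.6],[[40,-16,0],[0,0,0],0.6],[[42,-17,0],[0,0,0],0.6],[[42,-17,0],[0,0,0],0.6],[[42,-17,0],[0,0,0],0.6],[[42,-17,0],[0,0,0],0.6],[[42,-16,0],[0,0,0],0.6],[[40,-16,0],[0,0,0],0.6],[[38,-14,0],[0,0,0],0.6],[[22,-9,0],[0,0,0],0.6],[[0,0,0],[0,0,0],0.6],[[0,0,0],[0,0,0],0.6]]' 40; python3 -c "
from h import *
st([-0.2,-27.5,45])"
```

```text
t: 40.48
eef_pos: [0.5284, 0.1047, 0.0757]
tool_rot: [0.0, 0.737, 0.676, -0.0]
contact_force: [0.3, -1.2, -0.5]
gripper_width: 0.454
t 40.48 track xyz [ -2.1 -28.4  75.7] turn needed [0.02 0.03 0.01] F(track) [ 0.4 -1.2 -0.5] w 0.454 q [-0.79  0.54  0.62  2.04 -0.47  0.71  0.05]
shift [ 0.9  1.8 30.7] turn [0. 0. 0.]
```

```bash
python3 -m jog '[[[0.9,1.9,15],[0,0,0],0.6],[[0,0,16],[0,0,0],0.6],[[0,0,0],[0,0,0],0.6],[[0,0,10],[0,0,0],0.6],[[0,0,8],[0,0,0],0.6],[[0,0,6],[0,0,0],0.6],[[0,0,2.5],[0,0,0],0.6],[[0,0,0],[0,0,0],0.6],[[0,0,0],[0,0,0],0.6]]' 40; python3 -c "
from h import *
st()"
```

```text
t: 41.6
eef_pos: [0.5303, 0.1066, 0.0183]
tool_rot: [0.0, 0.737, 0.676, 0.0]
contact_force: [0.7, -0.5, -0.4]
gripper_width: 0.455
t 41.6 track xyz [ -0.3 -26.3  18.3] turn needed [ 0.01 -0.01  0.06] F(track) [ 0.7 -0.4 -0.4] w 0.455 q [-0.72  0.63  0.53  2.05 -0.56  0.6   0.11]
```

```bash
python3 -m jog '[[[-0.6,0,1.5],[0,0,0],0.6],[[0,0,0],[0,0,0],0.6],[[0,0,0],[0,0,0],0],[[0,0,0],[0,0,0],-0.25],[[0,0,0],[0,0,0],-0.25],[[0,0,-30],[0,0,0],-0.25],[[0,0,-40],[0,0,0],-0.25],[[0,0,-40],[0,0,0],-0.25]]' 40; python3 -c "
from h import *
st([53.7,-419.3,110]);pots()"
```

```text
t: 42.6
eef_pos: [0.53, 0.1058, 0.1277]
tool_rot: [-0.0, 0.737, 0.676, -0.0]
contact_force: [-0.0, 0.0, -0.1]
gripper_width: 0.624
t 42.6 track xyz [ -0.6 -27.1 127.7] turn needed [-0.02  0.02  0.05] F(track) [-0.   0.  -0.1] w 0.624 q [-0.85  0.46  0.69  2.01 -0.4   0.81 -0.01]
shift [-392.2   53.9   17.8] turn [-0.  0.  0.]
blob 218 px [421. 225.] world [ 550.2 -289.7] mid [ 550.6 -289.4] size [36.  38.2] track [  53.7 -419.4]
blob 302 px [268. 236.] world [526.3  73.7] mid [527.2  76.8] size [38.3 59.3] track [ -1.5 -59.5]
blob 243 px [291. 237.] world [523.9  18.2] mid [524.2  16.4] size [38.  47.5] track [   0.9 -115. ]
blob 229 px [467. 272.] world [ 436.4 -392.6] mid [ 436.9 -392.5] size [37.6 39.9] track [ -50.8 -531.8]
```

```bash
python3 -m jog '[[[-30,4,0],[0,0,0],-0.5],[[-42,6,0],[0,0,0],-0.5],[[-45,6,0],[0,0,0],-0.5],[[-45,6,0],[0,0,0],-0.5],[[-45,6,0],[0,0,0],-0.5],[[-45,6,0],[0,0,0],-0.5],[[-45,6,0],[0,0,0],-0.5],[[-45,6,0],[0,0,0],-0.5],[[-32,5,15],[0,0,0],-0.5],[[-18,3,22],[0,0,0],-0.5],[[0,0,0],[0,0,0],-0.5],[[0,0,0],[0,0,0],-0.5]]' 40; python3 -c "
from h import *
pots(save='pics/t6.png');st([53.7,-419.4,11])"
```

```text
t: 44.15
eef_pos: [0.5508, -0.2884, 0.0899]
tool_rot: [-0.0, 0.736, 0.677, 0.0]
contact_force: [0.6, 0.3, 0.7]
gripper_width: 0.75
blob 243 px [291. 237.] world [523.9  18.2] mid [524.2  16.4] size [38.  47.5] track [   0.9 -115. ]
blob 227 px [467. 272.] world [ 436.6 -393. ] mid [ 436.9 -393.6] size [37.6 37.8] track [ -50.5 -532.2]
t 44.2 track xyz [  54.5 -417.8   90.2] turn needed [ 0.04 -0.03  0.13] F(track) [-0.2  0.   0.2] w 0.752 q [-0.07  0.63  0.63  1.83 -0.49  0.83  0.72]
shift [-1.6 -0.9 79.2] turn [ 0.  -0.   0.1]
```

View pics/t6.png

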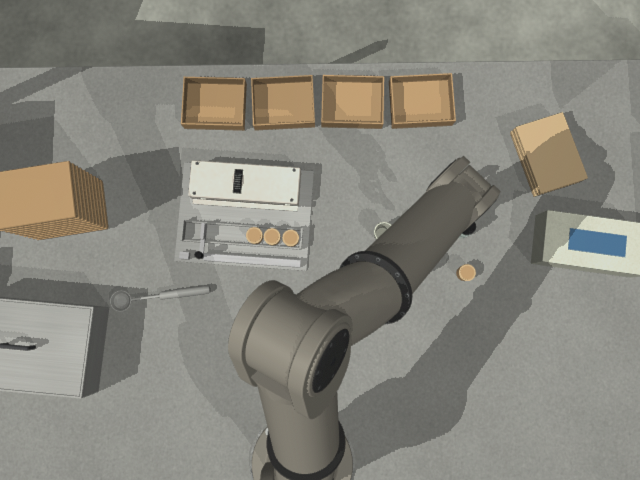

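```bash
python3 -m jog '[[[-1.5,-0.9,30],[0,0,0],-0.5],[[0,0,30],[0,0,0],-0.5],[[0,0,19],[0,0,0],-0.5],[[0,0,0],[0,0,0],-0.5],[[0,0,0],[0,0,0],0.3],[[0,0,0],[0,0,0],0.6],[[0,0,0],[0,0,0],0.6],[[0,0,0],[0,0,0],0.6],[[0,0,-10],[0,0,0],0.6],[[0,0,-25],[0,0,0],0.6],[[0,0,-30],[0,0,0],0.6],[[0,0,0],[0,0,0],0.6]]' 40; python3 -c "
from h import *
st([-0.2,15.5,76])"
```

```text
t: 45.7
eef_pos: [0.551, -0.2916, 0.0783]
tool_rot: [0.002, 0.737, 0.676, 0.001]
contact_force: [0.8, 1.0, -1.7]
gripper_width: 0.449
t 45.7 track xyz [  54.7 -421.3   78.3] turn needed [0.26 0.08 0.05] F(track) [ 0.7  1.1 -1.7] w 0.449 q [-0.05  0.65  0.62  1.84 -0.5   0.81  0.74]
shift [436.8 -54.5   1.4] turn [0.3 0.1 0.1]
```

```bash
python3 -m jog '[[[30,-4,-8],[0,0,0],0.6],[[44,-6,0],[0,0,0],0.6],[[48,-6,0],[0,0,0],0.6],[[48,-6,0],[0,0,0],0.6],[[48,-6,0],[0,0,0],0.6],[[48,-6,0],[0,0,0],0.6],[[48,-6,0],[0,0,0],0.6],[[48,-6,0],[0,0,0],0.6],[[44,-5,0],[0,0,0],0.6],[[30,-3,8],[0,0,0],0.6],[[0,0,0],[0,0,0],0.6],[[0,0,0],[0,0,0],0.6]]' 40; python3 -c "
from h import *
st([-0.2,15.5,45])"
```

```text
t: 47.2
eef_pos: [0.5325, 0.1474, 0.0753]
tool_rot: [0.0, 0.737, 0.676, -0.001]
contact_force: [0.2, -0.9, -0.8]
gripper_width: 0.452
t 47.2 track xyz [-1.6 14.5 75.3] turn needed [-0.03  0.06  0.03] F(track) [ 0.3 -0.9 -0.8] w 0.452 q [-0.88  0.57  0.65  2.01 -0.51  0.73  0.  ]
shift [ 1.   1.4 30.3] turn [-0.   0.1  0. ]
```

```bash
python3 -m jog '[[[1,1.4,15],[0,0,0],0.6],[[0,0,16],[0,0,0],0.6],[[0,0,0],[0,0,0],0.6],[[0,0,10],[0,0,0],0.6],[[0,0,8],[0,0,0],0.6],[[0,0,6],[0,0,0],0.6],[[0,0,2.5],[0,0,0],0.6],[[0,0,0],[0,0,0],0.6],[[0,0,0],[0,0,0],0.6]]' 40; python3 -c "
from h import *
st()"
```

```text
t: 48.32
eef_pos: [0.5346, 0.1493, 0.0183]
tool_rot: [0.0, 0.737, 0.676, 0.0]
contact_force: [0.3, -1.1, -0.5]
gripper_width: 0.451
t 48.33 track xyz [ 0.2 16.6 18.3] turn needed [ 0.02 -0.01  0.06] F(track) [ 0.4 -1.1 -0.5] w 0.451 q [-0.81  0.65  0.57  2.02 -0.59  0.63  0.06]
```

```bash
python3 -m jog '[[[-0.6,-0.4,1.5],[0,0,0],0.6],[[0,0,0],[0,0,0],0.6],[[0,0,0],[0,0,0],0],[[0,0,0],[0,0,0],-0.25],[[0,0,0],[0,0,0],-0.25],[[0,0,-30],[0,0,0],-0.25],[[0,0,-40],[0,0,0],-0.25],[[0,0,-40],[0,0,0],-0.25]]' 40; python3 -c "
from h import *
st([-50.6,-532,110]);pots()"
```

```text
t: 49.32
eef_pos: [0.5337, 0.1486, 0.1277]
tool_rot: [-0.0, 0.737, 0.676, -0.0]
contact_force: [1.2, 0.3, -0.4]
gripper_width: 0.625
t 49.33 track xyz [ -0.5  15.8 127.7] turn needed [-0.02  0.02  0.05] F(track) [ 1.1  0.4 -0.4] w 0.625 q [-0.93  0.49  0.72  1.98 -0.44  0.83 -0.05]
shift [-547.7  -50.5   17.9] turn [-0.  0.  0.]
blob 263 px [292. 238.] world [522.9  16.6] mid [521.7  16.4] size [42.9 47.5] track [   0.  -116.7]
blob 226 px [467. 272.] world [ 436.6 -392.9] mid [ 436.9 -393.6] size [37.6 37.8] track [ -50.6 -532.1]
```

```bash
python3 -m jog '[[[-35,-3,0],[0,0,0],-0.5],[[-50,-4,0],[0,0,0],-0.5],[[-56,-5,0],[0,0,0],-0.5],[[-56,-5,0],[0,0,0],-0.5],[[-56,-5,0],[0,0,0],-0.5],[[-56,-5,0],[0,0,0],-0.5],[[-56,-5,0],[0,0,0],-0.5],[[-56,-5,0],[0,0,0],-0.5],[[-52,-5,0],[0,0,0],-0.5],[[-44,-5,0],[0,0,0],-0.5],[[-31,-3,20],[0,0,0],-0.5],[[0,0,0],[0,0,0],-0.5]]' 40; python3 -c "
from h import *
pots(save='pics/t7.png');st([-50.6,-532,11])"
```

```text
t: 50.88
eef_pos: [0.4352, -0.3952, 0.1055]
tool_rot: [-0.001, 0.738, 0.675, -0.001]
contact_force: [0.6, 0.6, -0.3]
gripper_width: 0.748
blob 255 px [292. 237.] world [523.5  17.2] mid [524.2  16.4] size [38.  47.5] track [   0.6 -116. ]
t 50.92 track xyz [ -50.8 -532.8  105.9] turn needed [-0.09 -0.02 -0.08] F(track) [-0.4  0.8  0.9] w 0.748 q [ 0.12  0.58  0.69  1.91 -0.49  0.83  0.98]
shift [ 0.7  0.4 94.9] turn [-0.1 -0.  -0.1]
```

View pics/t7.png

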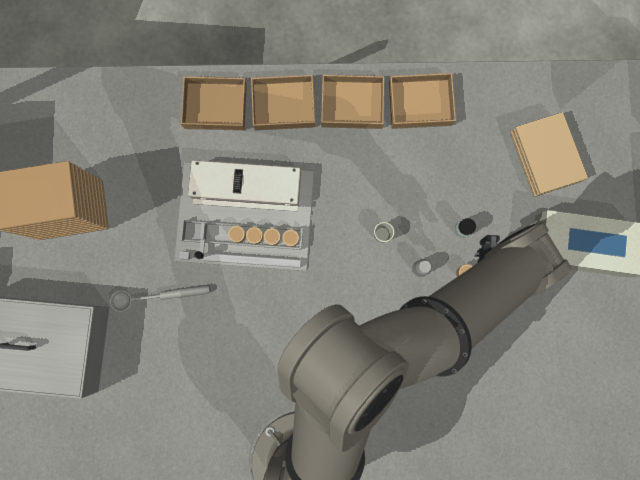

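```bash
python3 -m jog '[[[0.7,0.4,35],[0,0,0],-0.5],[[0,0,35],[0,0,0],-0.5],[[0,0,25],[0,0,0],-0.5],[[0,0,0],[0,0,0],-0.5],[[0,0,0],[0,0,0],0.3],[[0,0,0],[0,0,0],0.6],[[0,0,0],[0,0,0],0.6],[[0,0,0],[0,0,0],0.6],[[0,0,-10],[0,0,0],0.6],[[0,0,-25],[0,0,0],0.6],[[0,0,-30],[0,0,0],0.6],[[0,0,0],[0,0,0],0.6]]' 40; python3 -c "
from h import *
st([-0.2,58.5,90])"
```

```text
t: 52.42
eef_pos: [0.439, -0.3937, 0.0793]
tool_rot: [0.002, 0.737, 0.676, 0.0]
contact_force: [-0.6, -0.2, -1.0]
gripper_width: 0.455
t 52.42 track xyz [ -48.1 -532.7   79.3] turn needed [0.24 0.14 0.04] F(track) [-0.6 -0.3 -1. ] w 0.455 q [ 0.14  0.61  0.66  1.92 -0.53  0.78  1.01]
shift [591.1  48.4 -12. ] turn [0.2 0.1 0. ]
```

```bash
python3 -m jog '[[[0,10,-35],[0,0,0],0.6],[[30,8,-10],[0,0,0],0.6],[[50,5,0],[0,0,0],0.6],[[56,5,0],[0,0,0],0.6],[[56,4,0],[0,0,0],0.6],[[56,4,0],[0,0,0],0.6],[[56,4,0],[0,0,0],0.6],[[56,4,0],[0,0,0],0.6],[[56,3,0],[0,0,0],0.6],[[56,2,0],[0,0,0],0.6],[[56,0,0],[0,0,0],0.6],[[30,0,0],[0,0,0],0.6]]' 40; python3 -c "
from h import *
st([-0.2,58.5,76])"
```

```text
t: 53.92
eef_pos: [0.5336, 0.1633, 0.121]
tool_rot: [-0.0, 0.735, 0.678, -0.0]
contact_force: [0.5, 0.3, 0.3]
gripper_width: 0.448
t 53.92 track xyz [ -2.   30.5 121. ] turn needed [-0.05 -0.03  0.31] F(track) [0.4 0.3 0.3] w 0.448 q [-0.96  0.52  0.73  1.97 -0.46  0.83 -0.05]
shift [28.  2. 45.] turn [-0.1 -0.   0.3]
```

```bash
python3 -m jog '[[[15,1,10],[0,0,0.2],0.6],[[10,0.5,20],[0,0,0],0.6],[[0,0,15],[0,0,0],0.6],[[0,0,0],[0,0,0],0.6],[[0,0,0],[0,0,0],0.6]]' 40; python3 -c "
from h import *
st([-0.2,58.5,45])"
```

```text
t: 54.55
eef_pos: [0.5382, 0.1828, 0.0767]
tool_rot: [0.0, 0.739, 0.674, -0.0]
contact_force: [0.2, 0.5, -1.0]
gripper_width: 0.453
t 54.55 track xyz [ 1.  50.3 76.7] turn needed [ 0.01  0.02 -0.26] F(track) [ 0.2  0.5 -1. ] w 0.453 q [-0.94  0.59  0.67  1.97 -0.53  0.76 -0.04]
shift [ 8.2 -1.2 31.7] turn [ 0.   0.  -0.3]
```

```bash
python3 -m jog '[[[8.2,-1.2,12],[0,0,-0.2],0.6],[[0,0,16],[0,0,0],0.6],[[0,0,0],[0,0,0],0.6],[[0,0,0],[0,0,0],0.6]]' 40; python3 -c "
from h import *
st([-0.2,58.5,18.5])"
```

```text
t: 55.05
eef_pos: [0.5375, 0.1922, 0.0485]
tool_rot: [0.0, 0.737, 0.676, -0.0]
contact_force: [-0.5, 0.5, 0.2]
gripper_width: 0.451
t 55.05 track xyz [-0.6 59.6 48.5] turn needed [-0.01  0.02  0.04] F(track) [-0.6  0.4  0.2] w 0.451 q [-0.92  0.64  0.63  1.98 -0.57  0.71 -0.03]
shift [-1.   0.4 30. ] turn [-0.  0.  0.]
```

```bash
python3 -m jog '[[[-1,0.4,10],[0,0,0],0.6],[[0,0,10],[0,0,0],0.6],[[0,0,8],[0,0,0],0.6],[[0,0,3],[0,0,0],0.6],[[0,0,0],[0,0,0],0.6],[[0,0,0],[0,0,0],0.6]]' 40; python3 -c "
from h import *
st()"
```

```text
t: 55.8
eef_pos: [0.5379, 0.1915, 0.0176]
tool_rot: [0.0, 0.737, 0.676, 0.0]
contact_force: [-0.2, -0.2, -0.5]
gripper_width: 0.451
t 55.8 track xyz [-0.1 58.9 17.6] turn needed [ 0.02 -0.01  0.06] F(track) [-0.2 -0.2 -0.5] w 0.451 q [-0.89  0.68  0.59  1.98 -0.61  0.66  0.01]
```

```bash
python3 -m jog '[[[-0.4,0,1],[0,0,0],0.6],[[0,0,0],[0,0,0],0.6],[[0,0,0],[0,0,0],0],[[0,0,0],[0,0,0],-0.25],[[0,0,0],[0,0,0],-0.25],[[0,0,-30],[0,0,0],-0.25],[[0,0,-40],[0,0,0],-0.25],[[0,0,-20],[0,0,0],-0.25],[[12,-30,0],[0,0,0],0],[[12,-30,0],[0,0,0],1],[[12,-32,0],[0,0,0],1],[[0,0,0],[0,0,0],1]]' 40; python3 -c "
from h import *
st([-92,97,48]);pots(save='pics/t8.png')
p,d=bot.read_camera('scene');cv2.imwrite('pics/s8.png',cv2.resize(p[150:330,300:520],None,fx=3.3,fy=3.3,interpolation=cv2.INTER_CUBIC)[:,:,::-1])"
```

```text
t: 57.3
eef_pos: [0.4464, 0.2361, 0.1059]
tool_rot: [-0.001, 0.735, 0.678, -0.001]
contact_force: [-0.2, -0.2, -0.3]
gripper_width: -0.001
t 57.3 track xyz [-95.1  95.5 105.9] turn needed [-0.16  0.01  0.28] F(track) [-0.1 -0.2 -0.3] w -0.001 q [-1.19  0.46  0.74  2.1  -0.46  0.74 -0.24]
shift [ 1.5  3.3 57.9] turn [-0.2  0.   0.3]
blob 235 px [291. 237.] world [523.4  19. ] mid [523.2  16.4] size [36.  47.5] track [   0.3 -114.2]
```

View pics/t8.png

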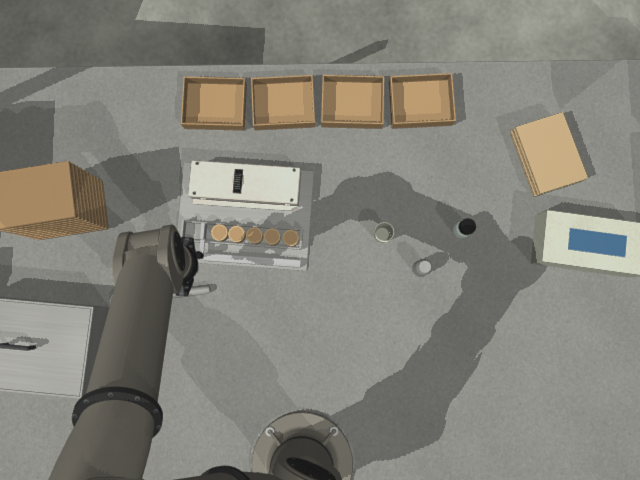

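View pics/s8.png

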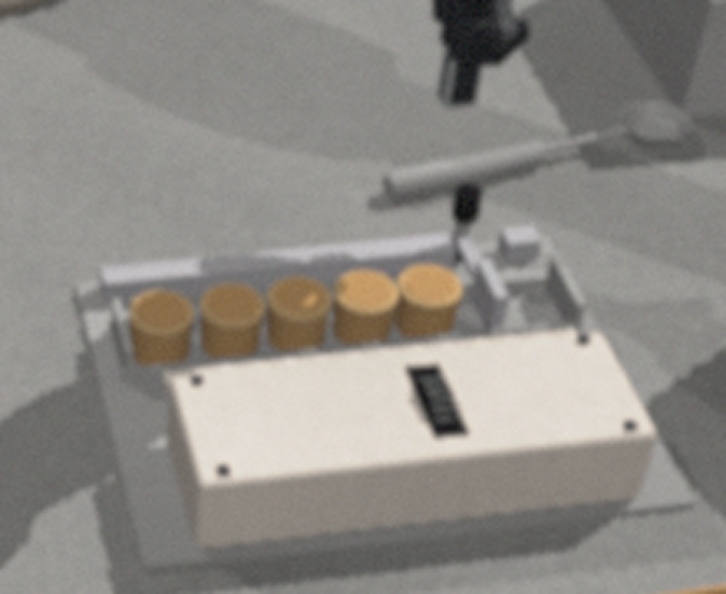

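```bash
python3 -m jog '[[[1.5,3,20],[0,0,0.2],1],[[0,0,20],[0,0,0],1],[[0,0,18],[0,0,0],1],[[0,0,0],[0,0,0],1],[[0,4,0],[0,0,0],1],[[0,4,0],[0,0,0],1],[[0,4,0],[0,0,0],1],[[0,0,0],[0,0,0],1]]'; python3 -c "
from h import *
st();mag()"
```

```text
t: 58.4
eef_pos: [0.4644, 0.2351, 0.0489]
tool_rot: [-0.0, 0.738, 0.675, 0.0]
contact_force: [-2.0, -0.4, 0.9]
gripper_width: 0.0
t 58.4 track xyz [-77.1  96.   48.9] turn needed [ 0.   -0.02 -0.14] F(track) [-2.  -0.6  0.9] w 0.0 q [-1.08  0.57  0.64  2.1  -0.57  0.65 -0.14]
bar rows x [62 64 66 68 70 72 74 76] centre~ 70.09640287769784
knob [-79.84891783  81.80747767] 1
```

Contact begins (Fx -2). Continue pushing.

```bash
python3 -m jog '[[[0,3,0],[0,0,0],1],[[0,3,0],[0,0,0],1],[[0,3,0],[0,0,0],1],[[0,2,0],[0,0,0],1],[[0,0,0],[0,0,0],1]]'; python3 -c "
from h import *
st()
p,d=bot.read_camera('scene');cv2.imwrite('pics/s9.png',cv2.resize(p[150:330,300:520],None,fx=3.3,fy=3.3,interpolation=cv2.INTER_CUBIC)[:,:,::-1])"
```

```text
t: 59.08
eef_pos: [0.475, 0.2331, 0.0483]
tool_rot: [0.0, 0.738, 0.675, -0.001]
contact_force: [0.0, 0.6, 0.1]
gripper_width: -0.001
t 59.08 track xyz [-66.4  94.9  48.3] turn needed [-0.02  0.06 -0.19] F(track) [-0.   0.6  0.1] w -0.001 q [-1.07  0.59  0.64  2.07 -0.57  0.66 -0.13]
```

View pics/s9.png

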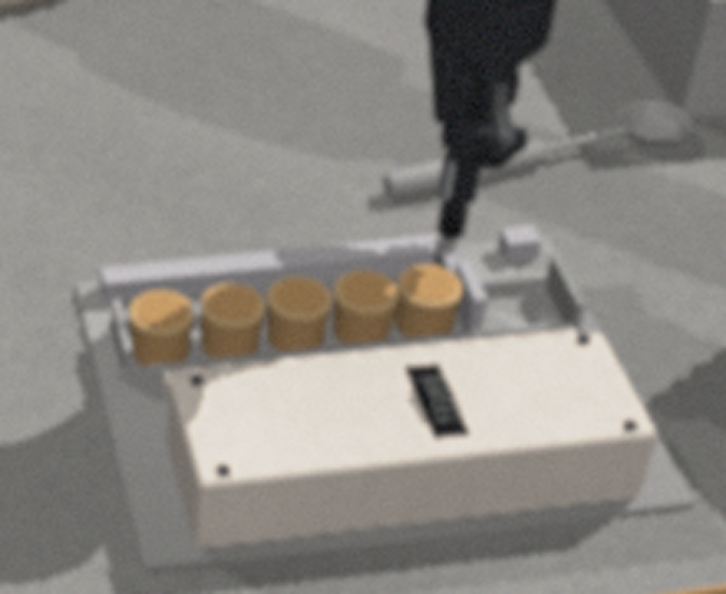

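```bash
python3 -m jog '[[[0,-15,0],[0,0,0],1],[[0,-10,-10],[0,0,0],1],[[0,0,-40],[0,0,0],1],[[0,0,-30],[0,0,0],1],[[0,0,0],[0,0,0],1],[[0,0,0],[0,0,0],1]]'; python3 -c "
from h import *
st([132,20,90]);p=mag();cv2.imwrite('pics/t10.png',cv2.resize(p[150:280,165:325],None,fx=5,fy=4.6)[:,:,::-1])
p,d=bot.read_camera('scene');cv2.imwrite('pics/s10.png',cv2.resize(p[150:330,300:520],None,fx=3.3,fy=3.3,interpolation=cv2.INTER_CUBIC)[:,:,::-1])"
```

```text
t: 59.88
eef_pos: [0.4494, 0.2366, 0.1285]
tool_rot: [-0.0, 0.738, 0.675, 0.0]
contact_force: [-0.2, 0.8, -0.4]
gripper_width: -0.001
t 59.88 track xyz [-92.1  96.2 128.5] turn needed [-0.03 -0.03 -0.09] F(track) [-0.3  0.8 -0.4] w -0.001 q [-1.23  0.43  0.78  2.08 -0.43  0.79 -0.27]
shift [-75.9 224.2  38.3] turn [-0.  -0.  -0.1]
bar rows x [62 64 66 68 70 72 74 76 78] centre~ 70.65369127516779
knob [-44.16510126  68.11903471] 46
```

View pics/t10.png

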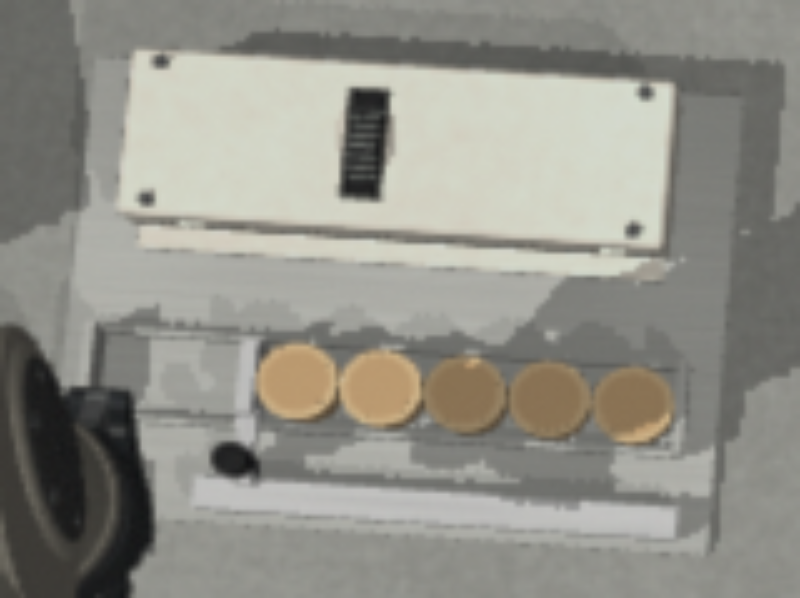

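View pics/s10.png

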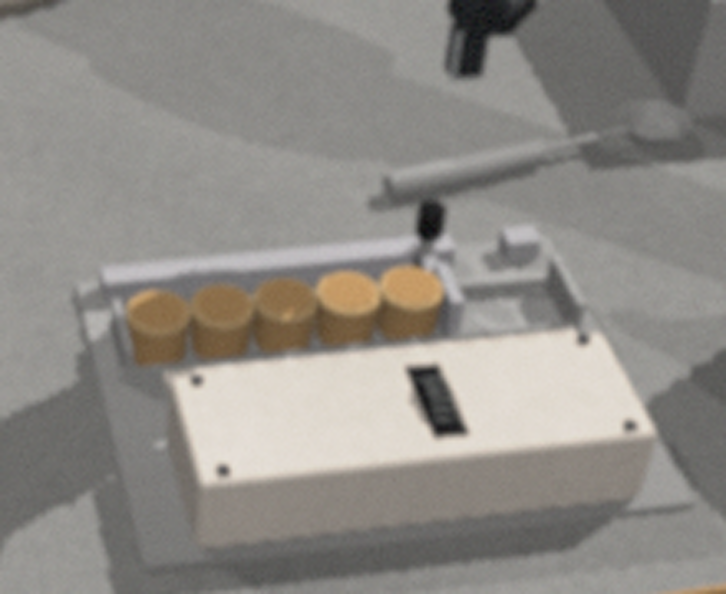

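```bash
python3 -m jog '[[[-10,30,0],[0,0,0],1],[[-14,40,0],[0,0,0],1],[[-14,40,0],[0,0,0],1],[[-14,40,0],[0,0,0],1],[[-14,40,0],[0,0,0],1],[[-10,32,18],[0,0,0],1],[[0,0,20],[0,0,0],1],[[0,0,0],[0,0,0],1],[[0,0,0],[0,0,0],1]]'; python3 -c "
from h import *
st([132,20,67])"
```

```text
t: 61.1
eef_pos: [0.6637, 0.1416, 0.0904]
tool_rot: [-0.0, 0.737, 0.675, -0.0]
contact_force: [0.2, 0.2, 0.7]
gripper_width: 0.002
t 61.1 track xyz [129.5  20.1  90.4] turn needed [-0.07 -0.01 -0.08] F(track) [0.1 0.2 0.7] w 0.002 q [-0.75  0.73  0.67  1.69 -0.55  0.92  0.05]
shift [-0.1  2.5 23.4] turn [-0.1 -0.  -0.1]
```

```bash
python3 -m jog '[[[0,2.5,15],[0,0,0],1],[[0,0,7],[0,0,0],1],[[0,0,2],[0,0,0],1],[[0,0,0],[0,0,0],1],[[0,0,0],[0,0,0],1]]'; python3 -c "
from h import *
st()"
```

```text
t: 61.72
eef_pos: [0.6672, 0.1406, 0.0667]
tool_rot: [0.0, 0.738, 0.675, 0.0]
contact_force: [0.5, -0.4, -0.5]
gripper_width: 0.0
t 61.73 track xyz [133.1  19.3  66.7] turn needed [ 0.01 -0.   -0.14] F(track) [ 0.5 -0.3 -0.5] w 0.0 q [-0.73  0.76  0.65  1.69 -0.57  0.89  0.07]
```

```bash
python3 -m jog '[[[0.5,-3,0.2],[0,0,0],1],[[0,0,0.5],[0,0,0],1],[[0,0,0],[0,0,0],1],[[0,-3,0],[0,0,0],1],[[0,-3,0],[0,0,0],1],[[0,-3,0],[0,0,0],1],[[0,0,0],[0,0,0],1]]'; python3 -c "
from h import *
st();mag()"
```

```text
t: 62.6
eef_pos: [0.656, 0.1416, 0.0671]
tool_rot: [0.001, 0.738, 0.675, 0.001]
contact_force: [0.5, -0.8, 6.9]
gripper_width: -0.002
t 62.6 track xyz [121.9  19.4  67.1] turn needed [ 0.11 -0.01 -0.17] F(track) [ 0.6 -0.8  6.9] w -0.002 q [-0.74  0.75  0.65  1.72 -0.57  0.87  0.07]
bar rows x [56 58 60 62 64 66 76] centre~ 63.849673202614376
knob [-44.88448027  67.67789338] 51
```

```bash
python3 -m jog '[[[0,-3,-0.2],[0,0,0],1],[[0,-3,0],[0,0,0],1],[[0,-3,0],[0,0,0],1],[[0,-2,0],[0,0,0],1],[[0,0,0],[0,0,0],1],[[0,0,-10],[0,0,0],1],[[0,21.5,0],[0,0,0],1],[[0,0,8],[0,0,0],1],[[0,0,2],[0,0,0],1],[[0,0,0],[0,0,0],1]]'; python3 -c "
from h import *
st();mag()"
```

```text
t: 63.9
eef_pos: [0.6659, 0.1415, 0.0666]
tool_rot: [0.0, 0.738, 0.675, 0.001]
contact_force: [1.1, 0.3, 4.8]
gripper_width: 0.003
t 63.9 track xyz [131.8  20.2  66.6] turn needed [ 0.07 -0.04 -0.14] F(track) [1.1 0.4 4.8] w 0.003 q [-0.73  0.76  0.65  1.69 -0.57  0.88  0.07]
bar rows x [50 52 54 56 58 60 76] centre~ 58.172413793103445
knob [-44.72434651  67.76171326] 50
```

```bash
python3 -m jog '[[[0,-3.5,0],[0,0,0],1],[[0,-3.5,0],[0,0,0],1],[[0,-3.5,0],[0,0,0],1],[[0,-3.5,0],[0,0,0],1],[[0,-3.5,0],[0,0,0],1],[[0,-3.5,0],[0,0,0],1],[[0,-1,0],[0,0,0],1],[[0,0,-10],[0,0,0],1],[[0,22,0],[0,0,0],1],[[0,0,8],[0,0,0],1],[[0,0,2],[0,0,0],1],[[0,0,0],[0,0,0],1]]'; python3 -c "
from h import *
st();mag()"
```

```text
t: 65.45
eef_pos: [0.6659, 0.1409, 0.0666]
tool_rot: [0.0, 0.738, 0.675, 0.0]
contact_force: [1.3, -0.7, 3.7]
gripper_width: 0.0
t 65.45 track xyz [131.8  19.6  66.6] turn needed [ 0.07 -0.   -0.16] F(track) [ 1.4 -0.6  3.7] w 0.0 q [-0.73  0.76  0.65  1.69 -0.57  0.88  0.07]
bar rows x [36 38 40 42 44 46 76] centre~ 46.1844262295082
knob [-44.82387452  67.84530081] 50
```

```bash
python3 -m jog '[[[0,-3.5,0],[0,0,0],1],[[0,-3.5,0],[0,0,0],1],[[0,-3.5,0],[0,0,0],1],[[0,-3.5,0],[0,0,0],1],[[0,-3.5,0],[0,0,0],1],[[0,-3.5,0],[0,0,0],1],[[0,-1,0],[0,0,0],1],[[0,0,-10],[0,0,0],1],[[0,22,0],[0,0,0],1],[[0,0,8],[0,0,0],1],[[0,0,2],[0,0,0],1],[[0,0,0],[0,0,0],1]]'; python3 -c "
from h import *
st();mag()"
```

```text
t: 67.0
eef_pos: [0.6659, 0.1412, 0.0666]
tool_rot: [0.0, 0.738, 0.675, 0.001]
contact_force: [1.4, -0.2, 4.1]
gripper_width: 0.0
t 67.0 track xyz [131.8  19.9  66.6] turn needed [ 0.07 -0.02 -0.14] F(track) [ 1.4 -0.   4.1] w 0.0 q [-0.73  0.76  0.65  1.69 -0.57  0.88  0.07]
bar rows x [22 24 26 28 30 32 76] centre~ 32.79633401221996
knob [-44.88448027  67.67789338] 51
```

```bash
python3 -m jog '[[[0,-3.5,0],[0,0,0],1],[[0,-3.5,0],[0,0,0],1],[[0,-3.5,0],[0,0,0],1],[[0,-3.5,0],[0,0,0],1],[[0,-3.5,0],[0,0,0],1],[[0,-3.5,0],[0,0,0],1],[[0,-1,0],[0,0,0],1],[[0,0,-10],[0,0,0],1],[[0,22,0],[0,0,0],1],[[0,0,8],[0,0,0],1],[[0,0,2],[0,0,0],1],[[0,0,0],[0,0,0],1]]'
cat >> h.py <<'E'
def bar():
    p,H,at=topview();t=(at(.047)-O)@RT
    m=(H>.0405)&(H<.0515)&(abs(t[...,1])<100)&(t[...,0]>-40)&(t[...,0]<60)&((t[...,1]>-65)&(t[...,1]<60))
    l=p.astype(int).min(-1)
    tt=t[m];hh,b=np.histogram(tt[:,0],bins=np.arange(-40,62,1.));print("depth bar hist",[(int(a),int(c)) for a,c in zip(b,hh) if c>5])
    print("median",np.median(tt[:,0]).round(2),"2-98%",np.percentile(tt[:,0],[3,97]).round(1))
    return p
E
python3 -c "
from h import *
st();mag();bar()"
```

```text
t: 68.55
eef_pos: [0.6659, 0.1411, 0.0666]
tool_rot: [0.0, 0.738, 0.675, 0.0]
contact_force: [1.3, -0.3, 4.3]
gripper_width: -0.001
t 68.55 track xyz [131.8  19.7  66.6] turn needed [ 0.06 -0.01 -0.15] F(track) [ 1.4 -0.2  4.3] w -0.001 q [-0.73  0.76  0.65  1.69 -0.57  0.88  0.07]
bar rows x [ 8 10 12 14 16 18 76] centre~ 20.749510763209393
knob [-44.72434651  67.76171326] 50
depth bar hist [(8, 20), (9, 22), (10, 20), (11, 22), (12, 23), (13, 22), (14, 24), (15, 21), (16, 23), (17, 22), (18, 23), (19, 22), (20, 8)]
median 14.15 2-98% [ 8.2 20. ]
```

```bash
python3 -m jog '[[[0,-3.5,0],[0,0,0],1],[[0,-3.5,0],[0,0,0],1],[[0,-3.5,0],[0,0,0],1],[[0,-3.5,0],[0,0,0],1],[[0,-3.5,0],[0,0,0],1],[[0,-3.5,0],[0,0,0],1],[[0,0,0],[0,0,0],1]]'
python3 -c "
from h import *
st();p=bar();cv2.imwrite('pics/t11.png',cv2.resize(p[150:280,165:325],None,fx=5,fy=4.6)[:,:,::-1])"
```

```text
t: 69.53
eef_pos: [0.6437, 0.143, 0.0661]
tool_rot: [-0.001, 0.738, 0.675, -0.001]
contact_force: [-2.1, -1.0, 6.1]
gripper_width: -0.003
t 69.53 track xyz [109.5  19.7  66.1] turn needed [-0.09  0.01 -0.14] F(track) [-2.  -1.1  6.1] w -0.003 q [-0.76  0.73  0.65  1.75 -0.57  0.86  0.07]
depth bar hist [(-5, 21), (-4, 22), (-3, 23), (-2, 22), (-1, 23), (0, 22), (1, 23), (2, 23), (3, 22), (4, 23), (5, 20), (6, 22), (7, 8)]
median 1.08 2-98% [-4.7  6.9]
```

View pics/t11.png

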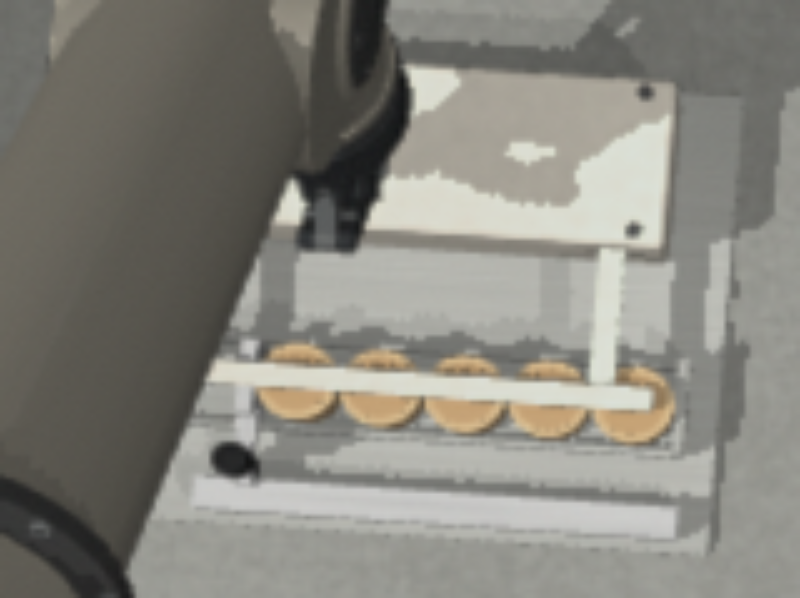

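```bash
python3 -m jog '[[[0,0,-8],[0,0,0],1],[[0,12,0],[0,0,0],1],[[0,0,6],[0,0,0],1],[[0,0,1],[0,0,0],1],[[0,0,0.8],[0,0,0],1],[[0,0,0],[0,0,0],1]]'
python3 -c "
from h import *
st();bar()"
```

```text
t: 70.32
eef_pos: [0.6574, 0.1419, 0.067]
tool_rot: [0.0, 0.738, 0.675, 0.001]
contact_force: [-1.7, -0.7, 7.9]
gripper_width: -0.0
t 70.33 track xyz [123.3  19.8  67. ] turn needed [ 0.06 -0.03 -0.15] F(track) [-1.6 -0.9  7.9] w -0.0 q [-0.74  0.75  0.65  1.72 -0.57  0.87  0.07]
depth bar hist [(-5, 22), (-4, 22), (-3, 23), (-2, 22), (-1, 23), (0, 22), (1, 23), (2, 23), (3, 22), (4, 23), (5, 22), (6, 22), (7, 10)]
median 1.17 2-98% [-4.8  7.1]
```

```bash
python3 -m jog '[[[0,-0.7,-0.4],[0,0,0],1],[[0,-0.7,0],[0,0,0],1],[[0,-0.7,0],[0,0,0],1],[[0,-0.4,0],[0,0,0],1],[[0,0,0],[0,0,0],1]]'
python3 -c "
from h import *
st();bar()"
```

```text
t: 71.0
eef_pos: [0.6549, 0.1421, 0.0671]
tool_rot: [0.0, 0.738, 0.675, 0.0]
contact_force: [0.9, 0.3, 5.5]
gripper_width: -0.002
t 71.0 track xyz [120.7  19.8  67.1] turn needed [ 0.07 -0.01 -0.15] F(track) [0.9 0.4 5.5] w -0.002 q [-0.75  0.75  0.65  1.72 -0.57  0.87  0.07]
depth bar hist [(-7, 11), (-6, 22), (-5, 22), (-4, 22), (-3, 23), (-2, 22), (-1, 23), (0, 22), (1, 23), (2, 23), (3, 21), (4, 23), (5, 16)]
median -0.29 2-98% [-6.1  5.5]
```

```bash
python3 -m jog '[[[0,0,-5],[0,0,0],1],[[0,0,-40],[0,0,0],1],[[0,0,-50],[0,0,0],1],[[50,0,-30],[0,0,0],1],[[55,0,0],[0,0,0],1],[[55,0,0],[0,0,0],1],[[55,0,0],[0,0,0],1],[[55,0,0],[0,0,0],1],[[0,0,0],[0,0,0],1],[[0,0,0],[0,0,0],1]]'
python3 -c "
from h import *
st();bar();p=mag();cv2.imwrite('pics/t12.png',p[:,:,::-1])
for t in ('shaker','spice_jar','paper_cup'): marks('top',t,0,n=1)
p,d=bot.read_camera('scene');cv2.imwrite('pics/s12.png',p[:,:,::-1])"
```

```text
t: 72.3
eef_pos: [0.6776, 0.4104, 0.1907]
tool_rot: [0.0, 0.738, 0.675, -0.001]
contact_force: [0.4, -0.5, 0.2]
gripper_width: -0.001
t 72.3 track xyz [120.2 289.  190.7] turn needed [-0.07  0.11 -0.14] F(track) [ 0.5 -0.4  0.2] w -0.001 q [-1.01  0.81  0.72  1.29 -0.53  1.23 -0.36]
depth bar hist [(-7, 12), (-6, 23), (-5, 22), (-4, 22), (-3, 23), (-2, 22), (-1, 23), (0, 22), (1, 23), (2, 23), (3, 22), (4, 23), (5, 16)]
median -0.43 2-98% [-6.2  5.4]
bar rows x [-8 -6 -4 -2  0  2  4 76 78] centre~ 12.218617771509168
knob [-44.96285954  67.83205302] 50
top shaker 0.81 [417.2 270.6] [ 443.5 -283.1    0. ]
top spice_jar 0.67 [460.  227.7] [ 546.5 -390.     0. ]
top paper_cup 0.57 [384.8 234.2] [ 532.7 -207.4    0. ]
```

View pics/t12.png

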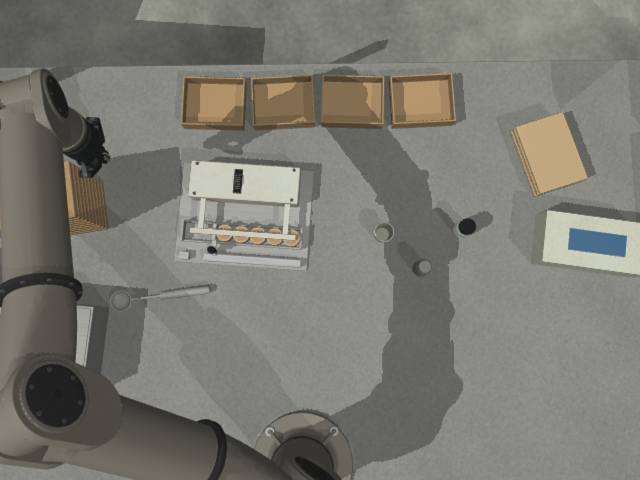

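View pics/s12.png

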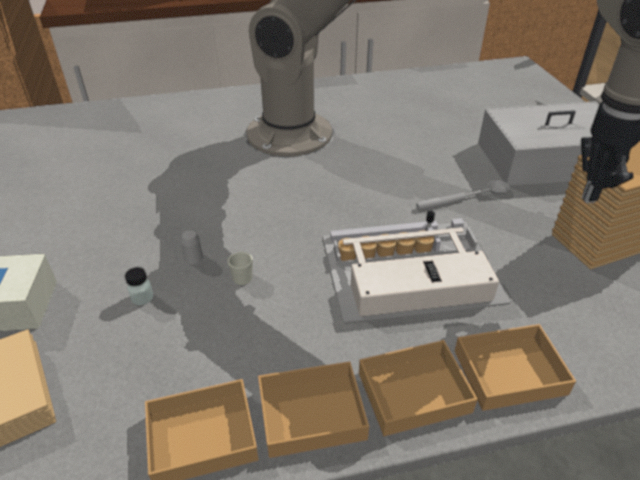

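```bash
python3 -m jog '[[[-40,0,-10],[0,0,0],1],[[-45,0,-20],[0,0,0],1],[[0,0,0],[0,0,0],1],[[0,0,0],[0,0,0],1]]'
python3 -c "
from h import *
st();bar();mag()
print(bot.hand_in())"
```

```text
t: 73.1
eef_pos: [0.6705, 0.3268, 0.222]
tool_rot: [-0.001, 0.738, 0.675, 0.0]
contact_force: [0.4, 0.1, -1.5]
gripper_width: -0.003
t 73.1 track xyz [120.4 205.1 222. ] turn needed [-0.01 -0.08 -0.16] F(track) [ 0.4  0.2 -1.5] w -0.003 q [-0.97  0.71  0.74  1.4  -0.49  1.22 -0.27]
depth bar hist [(-7, 13), (-6, 22), (-5, 22), (-4, 22), (-3, 23), (-2, 22), (-1, 23), (0, 22), (1, 23), (2, 23), (3, 22), (4, 22), (5, 13)]
median -0.48 2-98% [-6.5  5.5]
bar rows x [-8 -6 -4 -2  0  2  4 76 78] centre~ 11.932011331444759
knob [-44.9132727   68.14747782] 49
the job is handed in; nothing more can be done
None
```

The magazine is refilled and I handed the job in at about 73 s; the hand-in gave no verdict.

- **What I did, in order:**
  1. I rolled the keeper bar fully back against its stop with the thumbwheel.
  2. I parked the follower in the notch; its knob read about (-58, 97) mm in track coordinates.
  3. I stood all five pots upright in the track and pushed the knob back in line, and the follower closed on the row.
  4. I rolled the wheel the other way until the bar lay over the lids.
- **Last checks:** The bar's centre line is about 0.5 mm from the middle of the lids. The knob is at about (-45, 68) mm, so it is in line with the follower at about 0.189 m, closed on five touching upright pots. The arm is clear of everything.
- **Bystanders:** I did not touch the shaker, jar, cup or spoon. In the pictures they stand where they were.
- **Disagreement:** The network's final positions for the cup and the jar were about 12 mm off its own first readings. The pictures show neither moved, so I put this down to detector noise.

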